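Load the orbital shaker

ROBOT

A 6-joint arm with a two-finger parallel gripper is mounted at the origin on a cart in front of the work surface, level with it; the furniture and walls round the work are solid. World frame = base frame: x ahead of the robot, y to its left, z up, the work surface at z = 0. Lengths are in m, angles in rad, forces in N, time in s.
With the tool pointing down it reaches from about 0.4 to 0.825 m from the base axis. Payload 7 kg.
Tool frame: the origin (TCP) lies at the very end of the fingers, on their centre line; the grasp point (between the pads) lies pinch_z behind it (pinch_z is the distance from the TCP to the grasp point, in m); z points along the fingers, x is the direction in which the jaws open and shut, and the axes are right-handed (so a half turn about z gives the same grasp; the last joint's range is limited). The gripper opens to 88 mm and grips with 3 to 60 N. Pads are 19 mm wide; open, the fingers measure 130 mm over their backs; the gripper's body (78 mm by 193 mm) begins 47 mm behind the grasp point.
Start: joints at [-0.988, 0.359, 0.012, 0, -1.224, -0.288], TCP at [0.196, -0.646, 0.227] pointing down, gripper open.
Joint ranges: [-3.07, 3.07], [-1.43, 2.12], [-1.02, 1.25], [-3.03, 1.67], [-3.05, -0], [-3.03, 3.03]. Speed limits (rad/s): [2.39, 2.39, 3.01, 3.14, 3.14, 3.14].

INTERFACE

Orientations are given as a unit quaternion [x, y, z, w].
In Python, from bench import * gives the robot as it stands. The module is installed in compiled form; this text tells all that it offers.
- The arm moves only by the shell command python3 -m handwheel 'ROWS' [FORCE]. ROWS is JSON, a list of rows, each an object with "slide": the shift along the tool's x, y, z in m, a list of three; "dr": the turn, a rotation vector about the tool's x, y, z in degrees, a list of three; "gripper": the finger opening in m, from 0 to 0.0876. In form: [{"slide": [dx, dy, dz], "dr": [wx, wy, wz], "gripper": gripper}, ...]. A call has exactly 5 rows; each row shifts and turns the pose as measured when the row begins, along the tool's axes as they then stand; what a row does not reach is not made up. A row lasts 1/12 s, in which the tool goes at most 41.7 mm and 7.16 degrees, less where a joint would pass 70% of its speed; a pose out of reach is approached as far as the arm can. A call is refused whole if a number of a shift passes 0.0417 or a number of a turn 7.16, either way. A call with a gripper value outside its range is refused whole. The fingers move at their own pace and stop on an object; FORCE is the grip in N (left out, the last holds). Time passes only in rows, so rows that do not move let the fingers close, or fill a call up. It gives the time, the measured TCP pose, the force and the opening at its end, in the units of the state.
- sense(): the state, without advancing time (a new reading comes with each control period).
- capture(name): name is "scene" or "top"; returns a dict with "image" (384x512x3 uint8, red, green, blue), "fx", "fy", "cx", "cy" (pixels), "dist_coeffs" ([k1, k2, p1, p2, k3] as OpenCV has them; the pictures are not rectified), "rvec" (rotation vector, rad) and "tvec" (3), from world to camera coordinates, as OpenCV has them. Camera axes: x right, y down, z forward; pixel columns grow to the right and rows downward; lengths in m; the calibration is good to about 2 mm. A picture is of the moment at which its call begins. There is no depth.
- sign_off(): hands the job in, once; it reports no verdict.
Trained networks look in a picture, given as the dict that the camera call returned (one of the last four; its "shot" number tells which), for a name from the list of things; names that differ only in an ending like _2 or _b are one class to them, and where a whole thing is asked for, a point or a joint stands for the part that bears it (a point fixed in the world has none). Each returns a list of dicts, best first, with "p" (0 to 1); they miss things now and then, are a little off and sometimes report something else, mostly with a low value. They report only what shows in the picture. A call takes as long as a camera call.
- boxes_of(picture, name): "xyz" ([x, y, z] in m, in the coordinates of the camera as it stood for that picture, good to about 4 mm: the middle of the surface that is visible of it).
- outline_of(picture, name): "region" (384x512 bool, what is visible of it).
- place_of(picture, name): "xyz" ([x, y, z] in m, in the coordinates of the camera as it stood for that picture, good to about 4 mm: a listed point, or the origin of a listed thing).
The state is a dict: "time": time; "joint_positions": joint angles; "dq": joint speeds; "joint_efforts": joint torques, N m; "tcp_pos": TCP position; "orientation": TCP orientation; "wrist_force": force on the tool from outside, world axes, zero at the start; "moment": the same for the moment, N m; "width": finger opening in m.
Only numpy, scipy, OpenCV 4.12 (cv2) and the standard library are available. Lean on these libraries where they do the work, as an engineer would, in place of code of your own. Each camera call takes 0.05 s, during which the arm holds its last target. There are 200 camera calls.

TASK

Load the orbital shaker for the next run: put the vial, the jar, the bottle and the conical flask each into the flask clamp on the shaker platform that is the right size for it, so that none is left loose in too large a clamp. Keep them upright, set them down gently without dropping them, and leave each one standing on the base plate of its clamp, let go.

Things in the scene. Friction and masses are not known exactly. Their poses are not given: they have to be found in the camera images.
- vial_center (a point): The clear glass sample vial with a green screw cap (24 mm across, top 17 mm); 95 mm tall; straight sides, 28 mm diameter, up to 72 mm above its foot; mass under 0.4 kg. Stands upright at the start on a light blue bench pad (2 mm thick, fixed). The point is on its axis, half-way up (47.5 mm above its foot); z along the axis, upward. Round: its yaw is of no account.
- jar_center (a point): The amber glass jar with a black screw cap (45 mm across, top 14 mm); 89 mm tall; straight sides, 52 mm diameter, from its foot to about 65 mm up; mass under 0.4 kg. Stands upright at the start on a light blue bench pad (2 mm thick, fixed). The point is on its axis, half-way up (44.5 mm above its foot); z along the axis, upward. Round: its yaw is of no account.
- bottle_center (a point): The clear glass bottle with an orange screw cap (38 mm across, top 25 mm; a good grip) and a paper label; 139 mm tall; body 66 mm diameter; mass under 0.4 kg. Stands upright at the start on a light blue bench pad (2 mm thick, fixed). The point is on its axis, half-way up (69.5 mm above its foot); z along the axis, upward. Round: its yaw is of no account.
- flask_center (a point): The clear conical shake flask with a blue screw cap (38 mm across, top 30 mm; a good grip); 130 mm tall; foot 80 mm diameter, neck 34 mm from 86 mm up; mass under 0.4 kg. Stands upright at the start on a light blue bench pad (2 mm thick, fixed). The point is on its axis, half-way up (65 mm above its foot); z along the axis, upward. Round: its yaw is of no account.
- clamp_vial: The smallest of the four steel flask clamps screwed to the shaker platform (fixed): a round base plate 3 mm thick with 4 rigid upright prongs whose tops flare outward; 33 mm across inside the prongs, 49 mm across the flared tops, 23 mm high. It fits the 28 mm foot of the vial. Origin: centre of its underside, on the platform, z up; the seated vial rests on the base plate, its foot 3 mm above the origin. 
- clamp_jar: The second smallest of the four steel flask clamps screwed to the shaker platform (fixed): a round base plate 3 mm thick with 5 rigid upright prongs whose tops flare outward; 57 mm across inside the prongs, 73 mm across the flared tops, 25 mm high. It fits the 52 mm foot of the jar. Origin: centre of its underside, on the platform, z up; the seated jar rests on the base plate, its foot 3 mm above the origin. 
- clamp_bottle: The second largest of the four steel flask clamps screwed to the shaker platform (fixed): a round base plate 3 mm thick with 6 rigid upright prongs whose tops flare outward; 71 mm across inside the prongs, 87 mm across the flared tops, 29 mm high. It fits the 66 mm foot of the bottle. Origin: centre of its underside, on the platform, z up; the seated bottle rests on the base plate, its foot 3 mm above the origin. 
- clamp_flask: The largest of the four steel flask clamps screwed to the shaker platform (fixed): a round base plate 3 mm thick with 6 rigid upright prongs whose tops flare outward; 85 mm across inside the prongs, 101 mm across the flared tops, 27 mm high. It fits the 80 mm foot of the flask. Origin: centre of its underside, on the platform, z up; the seated flask rests on the base plate, its foot 3 mm above the origin. 
- shaker: The orbital shaker (fixed, switched off): white housing, grey drilled platform 170 x 390 mm whose top is 72 mm above the worktop. Origin: centre of its underside, z up, y along its length, clamps in a staggered row along y. Reagent shelves with cartons overhang the back of the worktop: front edge 0.63 m ahead of the robot base axis, underside 0.43 m above the worktop.

How it is judged:
At the end, for the whole second after the job is handed in: Each of the four vessels stands in the clamp of its own size: its axis within 8 mm of the clamp centre, its foot on the base plate (height within 4 mm), upright within 0.12 rad, released and at rest (horizontal distance between vial_center and clamp_vial below 0.008 m and z of vial_center in the frame of clamp_vial between 0.0465 and 0.0545 m and angle between each of vial_center, jar_center, bottle_center, flask_center's own z axis and vertical below 0.12 rad and linear speed of each of vial, jar, bottle, flask below 0.02 m/s and horizontal distance between jar_center and clamp_jar below 0.008 m and z of jar_center in the frame of clamp_jar between 0.0435 and 0.0515 m and horizontal distance between bottle_center and clamp_bottle below 0.008 m and z of bottle_center in the frame of clamp_bottle between 0.0685 and 0.0765 m and horizontal distance between flask_center and clamp_flask below 0.008 m and z of flask_center in the frame of clamp_flask between 0.064 and 0.072 m); the robot touches nothing.
It fails at once if a vessel is tipped over or carried lying (more than 45 degrees from upright) (angle between any of vial_center, jar_center, bottle_center, flask_center's own z axis and vertical above 0.785 rad).
It fails at once if a vessel is dropped: it falls free from more than about 12 mm ((linear speed of vial above 0.5 m/s and contact force between the fingers and vial below 0.1 N) or (linear speed of jar above 0.5 m/s and contact force between the fingers and jar below 0.1 N) or (linear speed of bottle above 0.5 m/s and contact force between the fingers and bottle below 0.1 N) or (linear speed of flask above 0.5 m/s and contact force between the fingers and flask below 0.1 N)).
It also fails if it takes over 106 s, if anything falls off the work surface, if the arm or the gripper's body presses on something with over 40 N, if the wrist force passes 120 N, or if a joint passes its speed limit or range.

## Working session

There is one attempt and no reset: what is moved stays moved. The work goes in short steps, Python scripts to look and compute and a shell command to move; the robot and the scene stay as the last step left them, time stands still between calls to the robot, and variables do not carry over. Pictures are saved under pics/ and viewed, about 12 in all and at most 16, crops included, and the job is handed in when it is done.

```bash
mkdir -p pics; cat > h.py <<'E'
from bench import *
import numpy as np, cv2
from scipy.spatial.transform import Rotation as R
def toW(c,p):
    M=R.from_rotvec(np.ravel(c["rvec"])).as_matrix(); return M.T@(np.array(p)-np.ravel(c["tvec"]))
E
python3 - <<'E'
from h import *
s=sense(); print({k:np.round(v,4) for k,v in s.items()})
cs={}
for n in("scene","top"):
    c=capture(n); cv2.imwrite(f"pics/{n}0.png",c["image"][:,:,::-1])
    print(n,"cam",np.round(toW(c,[0,0,0]),3))
    for o in("vial_center","jar_center","bottle_center","flask_center","clamp_vial","clamp_jar","clamp_bottle","clamp_flask","shaker"):
        print(o,[(round(d["p"],2),np.round(toW(c,d["xyz"]),4).tolist()) for d in place_of(c,o)[:3]])
E
```

```text
{'time': np.float64(0.0), 'joint_positions': array([-9.8790e-01,  3.5940e-01,  1.1100e-02, -3.0000e-04, -1.2241e+00,
       -2.8810e-01]), 'dq': array([-0.0005,  0.0008, -0.0009,  0.0003,  0.0003,  0.0004]), 'joint_efforts': array([ 1.60000e-03, -5.82720e+01,  2.93058e+01,  6.99690e+00,
        6.80000e-03, -2.00000e-04]), 'tcp_pos': array([ 0.196 , -0.6454,  0.2256]), 'orientation': array([ 5.956e-01,  8.033e-01,  4.000e-04, -7.000e-04]), 'wrist_force': array([-0.0457, -0.4923, -0.065 ]), 'moment': array([-0.0094,  0.0194,  0.049 ]), 'width': np.float64(0.0876)}
scene cam [-0.201  0.631  0.587]
vial_center [(0.72, [0.5309, 0.1956, 0.0518])]
jar_center [(0.63, [0.5293, -0.0722, 0.0669]), (0.59, [0.4889, 0.2841, 0.0492])]
bottle_center [(0.57, [0.5356, 0.3818, 0.0707])]
flask_center [(0.86, [0.4861, 0.0859, 0.0667])]
clamp_vial [(0.51, [0.4764, -0.3463, 0.0699])]
clamp_jar [(0.76, [0.5312, -0.0722, 0.0676]), (0.5, [0.4868, 0.0848, 0.0678])]
clamp_bottle []
clamp_flask [(0.93, [0.4807, -0.1615, 0.0711])]
shaker [(0.7, [0.5113, -0.2103, 0.0002])]
top cam [0.417 0.01  1.096]
vial_center [(0.41, [0.5338, 0.1942, 0.0478])]
jar_center [(0.9, [0.4904, 0.2878, 0.0485])]
bottle_center [(0.74, [0.5364, 0.3797, 0.0726]), (0.22, [0.5328, 0.1949, 0.0458])]
flask_center [(0.88, [0.4864, 0.0865, 0.0669])]
clamp_vial [(0.63, [0.4807, -0.35, 0.0712])]
clamp_jar [(0.78, [0.5325, -0.0678, 0.0731])]
clamp_bottle [(0.83, [0.5198, -0.2576, 0.0735])]
clamp_flask [(0.67, [0.4829, -0.1633, 0.0763])]
shaker [(0.98, [0.5136, -0.2082, 0.0031])]
```

View pics/scene0.png

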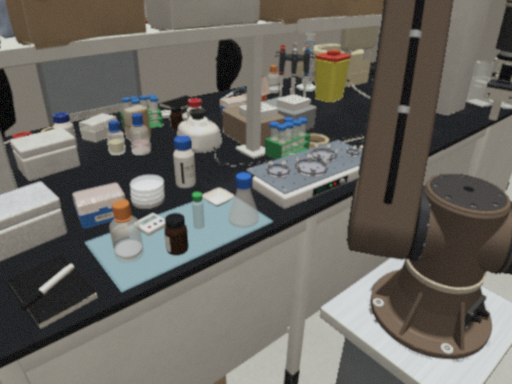

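View pics/top0.png

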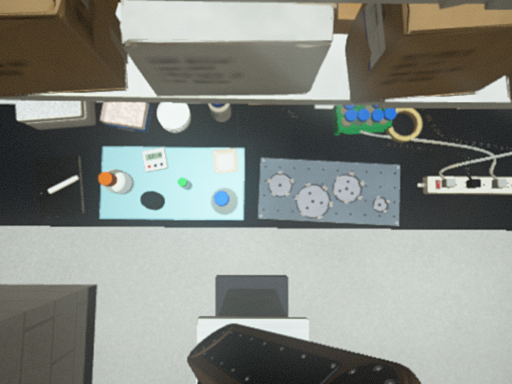

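The overview agrees with the networks. In the scene picture the pad holds the bottle (120,230), jar (176,233), vial (197,210) and flask (243,200). In the top picture the clamps are jar (280,184), flask (313,201), bottle (347,188) and vial (381,205). Next I refine these positions by fitting silhouettes.

```bash
cat > fit.py <<'E'
from h import *
from scipy.optimize import minimize
# profile segments: list of convex pieces, each [(r,z)...] above foot ; clamps above platform
P={"vial_center":[[(14,0),(14,72),(12,78),(12,95)]],"jar_center":[[(26,0),(26,65),(22.5,75),(22.5,89)]],
"bottle_center":[[(33,0),(33,85),(19,114),(19,139)]],"flask_center":[[(40,0),(40,6),(17,86)],[(17,86),(17,100)],[(19,100),(19,130)]],
"clamp_vial":[[(16.5,0),(24.5,23)]],"clamp_jar":[[(28.5,0),(36.5,25)]],"clamp_bottle":[[(35.5,0),(43.5,29)]],"clamp_flask":[[(42.5,0),(50.5,27)]]}
a=np.linspace(0,2*np.pi,40)
def render(c,o,x,y,z0):
    m=np.zeros((384*4,512*4),np.uint8); K=np.array([[c["fx"],0,c["cx"]],[0,c["fy"],c["cy"]],[0,0,1.]])
    for s in P[o]:
        p=np.vstack([np.c_[x+r/1e3*np.cos(a),y+r/1e3*np.sin(a),np.full(40,z0+z/1e3)] for r,z in s])
        q=cv2.projectPoints(p,np.array(c["rvec"],float),np.array(c["tvec"],float),K,np.array(c["dist_coeffs"],float))[0].reshape(-1,2)
        cv2.fillConvexPoly(m,cv2.convexHull(np.round(q*4+1.5).astype(np.int32)),1)
    return cv2.resize(m.astype(np.float32),(512,384),interpolation=cv2.INTER_AREA)
def fit(c,o,x0,z0):
    r=outline_of(c,o); 
    best=None
    for d in r:
        g=d["region"].astype(np.float32)
        if "clamp" in o: g=cv2.fillConvexPoly(np.zeros((384,512),np.float32),cv2.convexHull(np.argwhere(g>0)[:,::-1].astype(np.int32)),1)
        f=lambda v:1-np.minimum(m:=render(c,o,v[0],v[1],z0),g).sum()/np.maximum(m,g).sum()
        s=minimize(f,x0,method="Nelder-Mead",options=dict(initial_simplex=[x0,[x0[0]+.01,x0[1]],[x0[0],x0[1]+.01]],xatol=2e-4,fatol=1e-4))
        if best is None or s.fun<best[2]: best=(round(s.x[0],4),round(s.x[1],4),round(s.fun,3),round(d["p"],2))
    return best
E
python3 - <<'E'
from fit import *
import bench; print([n for n in dir(bench) if n[0]!='_'], getattr(bench,"pinch_z",None))
X={"vial_center":(.532,.195),"jar_center":(.490,.286),"bottle_center":(.536,.381),"flask_center":(.486,.086),"clamp_vial":(.479,-.348),"clamp_jar":(.532,-.07),"clamp_bottle":(.52,-.258),"clamp_flask":(.482,-.162)}
for n in("top","scene"):
    c=capture(n)
    for o in X: print(n,o,fit(c,o,X[o],.072 if "clamp" in o else .002))
E
```

```text
['MotionError', 'boxes_of', 'capture', 'outline_of', 'pinch_z', 'place_of', 'sense', 'sign_off'] 0.0188
top vial_center (np.float64(0.5334), np.float64(0.195), np.float64(0.083), 0.65)
top jar_center (np.float64(0.4854), np.float64(0.2838), np.float64(0.08), 0.69)
top bottle_center (np.float64(0.5351), np.float64(0.3798), np.float64(0.071), 0.89)
top flask_center (np.float64(0.4871), np.float64(0.0852), np.float64(0.04), 0.57)
top clamp_vial (np.float64(0.4785), np.float64(-0.3474), np.float64(0.224), 0.55)
top clamp_jar (np.float64(0.5279), np.float64(-0.071), np.float64(0.216), 0.79)
top clamp_bottle (np.float64(0.5219), np.float64(-0.2545), np.float64(0.071), 0.58)
top clamp_flask None
scene vial_center (np.float64(0.5414), np.float64(0.1886), np.float64(0.16), 0.9)
scene jar_center (np.float64(0.486), np.float64(0.2851), np.float64(0.047), 0.84)
scene bottle_center (np.float64(0.541), np.float64(0.3808), np.float64(0.131), 0.8)
scene flask_center (np.float64(0.4914), np.float64(0.081), np.float64(0.049), 0.76)
scene clamp_vial (np.float64(0.4752), np.float64(-0.3386), np.float64(0.326), 0.67)
scene clamp_jar (np.float64(0.5298), np.float64(-0.0709), np.float64(0.143), 0.5)
scene clamp_bottle (np.float64(0.5208), np.float64(-0.2577), np.float64(0.101), 0.72)
scene clamp_flask (np.float64(0.4843), np.float64(-0.1633), np.float64(0.132), 0.78)
```

```bash
python3 - <<'E'
from fit import *
c=capture("top"); r0,r1,c0,c1=145,235,250,410; f=5
im=cv2.resize(c["image"][r0:r1,c0:c1,::-1],None,fx=f,fy=f,interpolation=cv2.INTER_CUBIC)
K=np.array([[c["fx"],0,c["cx"]],[0,c["fy"],c["cy"]],[0,0,1.]])
print(c["fx"])
for o,(x,y) in {"clamp_vial":(.478,-.348),"clamp_jar":(.530,-.070),"clamp_bottle":(.521,-.257),"clamp_flask":(.483,-.163)}.items():
    for (r,z),col in zip(P[o][0],[(0,0,255),(0,255,0)]):
        p=np.c_[x+r/1e3*np.cos(a),y+r/1e3*np.sin(a),np.full(40,.072+z/1e3)]
        q=cv2.projectPoints(p,np.array(c["rvec"],float),np.array(c["tvec"],float),K,np.array(c["dist_coeffs"],float))[0].reshape(-1,2)
        q=((q-[c0,r0]+.5)*f).astype(np.int32); cv2.polylines(im,[q],True,col,1)
cv2.imwrite("pics/ov.png",im)
E
```

```text
371.52889774508617
```

View pics/ov.png

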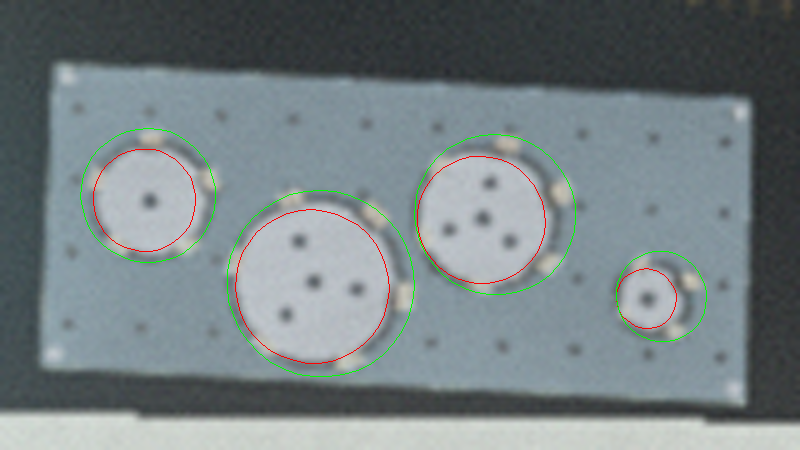

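The overlay fits. The base discs sit at (147,201), (313,283), (483,218) and (648,299) in the crop, so the jar clamp moves about 2 mm toward −y and the flask clamp about 2 mm in +x. First move: turn the jaws along world x, so that the tool axes become x=−X, y=+Y, z=−Z.

```bash
python3 -m handwheel '[{"slide":[0,0,0],"dr":[0,0,-7.1],"gripper":0.0876},{"slide":[0,0,0],"dr":[0,0,-7.1],"gripper":0.0876},{"slide":[0,0,0],"dr":[0,0,-7.1],"gripper":0.0876},{"slide":[0,0,0],"dr":[0,0,-7.1],"gripper":0.0876},{"slide":[0,0,0],"dr":[0,0,-7.1],"gripper":0.0876}]'
python3 -m handwheel '[{"slide":[0,0,0],"dr":[0,0,-7.1],"gripper":0.0876},{"slide":[0,0,0],"dr":[0,0,-7.1],"gripper":0.0876},{"slide":[0,0,0],"dr":[0,0,-7.1],"gripper":0.0876},{"slide":[0,0,0],"dr":[0,0,-7.1],"gripper":0.0876},{"slide":[0,0,0],"dr":[0,0,-7.1],"gripper":0.0876}]'
cat > st.py <<'E'
from h import *
import sys
s=sense(); m=R.from_quat(s["orientation"]); p=np.array(s["tcp_pos"])
print("t",round(s["time"],2),"tcp",np.round(p,4),"w",round(s["width"],4),"F",np.round(s["wrist_force"],1),"q6",round(s["joint_positions"][5],2))
zr=m.inv().apply([0,0,-1]); print("tilt fix dr(deg)",np.round(np.degrees(np.cross([0,0,1],zr)),2),"yaw err dz", np.round(np.degrees(np.arctan2(*(m.as_matrix()[[1,0],0]*[1,-1]))),2))
if len(sys.argv)>1: print("to go, tool axes mm",np.round(1e3*m.inv().apply(np.array(list(map(float,sys.argv[1:4])))-p),1))
E
python3 st.py 0.533 0.195 0.226
```

```text
time: 2.37
tcp_pos: [0.196, -0.6459, 0.2266]
orientation: [0.319, 0.948, 0.0, -0.0]
wrist_force: [-0.3, 0.1, 0.3]
width: 0.0878
time: 2.78
tcp_pos: [0.196, -0.6459, 0.2266]
orientation: [0.012, 1.0, -0.0, -0.0]
wrist_force: [0.1, -0.1, 1.5]
width: 0.0878
t 2.78 tcp [ 0.196  -0.6459  0.2266] w 0.0878 F [ 0.1 -0.1  1.5] q6 0.96
tilt fix dr(deg) [-0. -0.  0.] yaw err dz 1.38
to go, tool axes mm [-3.166e+02  8.488e+02  5.000e-01]
```

```bash
python3 -m handwheel '[{"slide":[-0.015,0.038,0],"dr":[0,0,-1.4],"gripper":0.06},{"slide":[-0.015,0.038,0],"dr":[0,0,0],"gripper":0.06},{"slide":[-0.015,0.038,0],"dr":[0,0,0],"gripper":0.06},{"slide":[-0.015,0.038,0],"dr":[0,0,0],"gripper":0.06},{"slide":[-0.015,0.038,0],"dr":[0,0,0],"gripper":0.06}]'
python3 -m handwheel '[{"slide":[-0.015,0.038,0],"dr":[0,0,0],"gripper":0.06},{"slide":[-0.015,0.038,0],"dr":[0,0,0],"gripper":0.06},{"slide":[-0.015,0.038,0],"dr":[0,0,0],"gripper":0.06},{"slide":[-0.015,0.038,0],"dr":[0,0,0],"gripper":0.06},{"slide":[-0.015,0.038,0],"dr":[0,0,0],"gripper":0.06}]'
python3 -m handwheel '[{"slide":[-0.015,0.038,0],"dr":[0,0,0],"gripper":0.06},{"slide":[-0.015,0.038,0],"dr":[0,0,0],"gripper":0.06},{"slide":[-0.015,0.038,0],"dr":[0,0,0],"gripper":0.06},{"slide":[-0.015,0.038,0],"dr":[0,0,0],"gripper":0.06},{"slide":[-0.015,0.038,0],"dr":[0,0,0],"gripper":0.06}]'
python3 -m handwheel '[{"slide":[-0.015,0.038,0],"dr":[0,0,0],"gripper":0.06},{"slide":[-0.015,0.038,0],"dr":[0,0,0],"gripper":0.06},{"slide":[-0.015,0.038,0],"dr":[0,0,0],"gripper":0.06},{"slide":[-0.015,0.038,0],"dr":[0,0,0],"gripper":0.06},{"slide":[-0.015,0.038,0],"dr":[0,0,0],"gripper":0.06}]'
python3 st.py 0.533 0.195 0.226
```

```text
time: 3.2
tcp_pos: [0.269, -0.4557, 0.2223]
orientation: [-0.002, 1.0, 0.001, -0.002]
wrist_force: [0.5, 0.3, 0.3]
width: 0.0621
time: 3.62
tcp_pos: [0.343, -0.2608, 0.2232]
orientation: [-0.001, 1.0, 0.0, -0.0]
wrist_force: [1.3, 0.8, 0.1]
width: 0.0601
time: 4.03
tcp_pos: [0.417, -0.0657, 0.2263]
orientation: [-0.001, 1.0, 0.001, 0.004]
wrist_force: [1.8, -0.5, -0.4]
width: 0.0598
time: 4.45
tcp_pos: [0.4903, 0.1295, 0.2305]
orientation: [-0.002, 1.0, 0.002, 0.007]
wrist_force: [1.0, -1.1, -0.6]
width: 0.06
t 4.45 tcp [0.4903 0.1295 0.2305] w 0.06 F [ 1.  -1.1 -0.6] q6 -0.65
tilt fix dr(deg) [ 0.28  0.81 -0.  ] yaw err dz -0.28
to go, tool axes mm [-43.   65.3   5.4]
```

```bash
python3 -m handwheel '[{"slide":[-0.020,0.032,0],"dr":[0.3,0.8,-0.3],"gripper":0.06},{"slide":[-0.022,0.030,0.01],"dr":[0,0,0],"gripper":0.06},{"slide":[0,0,0.0],"dr":[0,0,0],"gripper":0.06},{"slide":[0,0,0],"dr":[0,0,0],"gripper":0.06},{"slide":[0,0,0],"dr":[0,0,0],"gripper":0.06}]'
python3 st.py 0.533 0.195 0.037
```

```text
time: 4.87
tcp_pos: [0.5354, 0.2037, 0.2195]
orientation: [-0.009, 1.0, -0.0, 0.0]
wrist_force: [0.4, 0.6, -0.5]
width: 0.0601
t 4.87 tcp [0.5354 0.2037 0.2195] w 0.0601 F [ 0.4  0.6 -0.5] q6 -0.69
tilt fix dr(deg) [-0.03  0.05  0.  ] yaw err dz -1.04
to go, tool axes mm [  2.7  -8.5 182.5]
```

```bash
python3 -m handwheel '[{"slide":[0.0027,-0.0085,0],"dr":[0,0,1.0],"gripper":0.06},{"slide":[0,0,0.03],"dr":[0,0,0],"gripper":0.06},{"slide":[0,0,0.03],"dr":[0,0,0],"gripper":0.06},{"slide":[0,0,0.03],"dr":[0,0,0],"gripper":0.06},{"slide":[0,0,0],"dr":[0,0,0],"gripper":0.06}]'
python3 st.py 0.533 0.195 0.037
```

```text
time: 5.28
tcp_pos: [0.5323, 0.19, 0.1318]
orientation: [0.003, 1.0, 0.002, 0.004]
wrist_force: [-1.3, -0.7, -0.7]
width: 0.0597
t 5.28 tcp [0.5323 0.19   0.1318] w 0.0597 F [-1.3 -0.7 -0.7] q6 -0.7
tilt fix dr(deg) [ 0.27  0.46 -0.  ] yaw err dz 0.36
to go, tool axes mm [ 0.1  4.6 94.9]
```

```bash
python3 -m handwheel '[{"slide":[0.000,0.0045,0],"dr":[0.3,0.4,-0.4],"gripper":0.06},{"slide":[0,0,0.02],"dr":[0,0,0],"gripper":0.06},{"slide":[0,0,0.0],"dr":[0,0,0],"gripper":0.06},{"slide":[0,0,0.0],"dr":[0,0,0],"gripper":0.06},{"slide":[0,0,0],"dr":[0,0,0],"gripper":0.06}]'
python3 st.py 0.533 0.195 0.037; python3 - <<'E'
from fit import *
c=capture("scene"); im=cv2.resize(c["image"][100:300,60:310,::-1],None,fx=3,fy=3,interpolation=cv2.INTER_CUBIC); cv2.imwrite("pics/s1.png",im)
E
```

```text
time: 5.7
tcp_pos: [0.5343, 0.1928, 0.1205]
orientation: [0.001, 1.0, 0.001, 0.003]
wrist_force: [0.2, 0.7, 0.3]
width: 0.0598
t 5.7 tcp [0.5343 0.1928 0.1205] w 0.0598 F [0.2 0.7 0.3] q6 -0.7
tilt fix dr(deg) [ 0.08  0.38 -0.  ] yaw err dz 0.07
to go, tool axes mm [ 1.9  2.1 83.5]
```

View pics/s1.png

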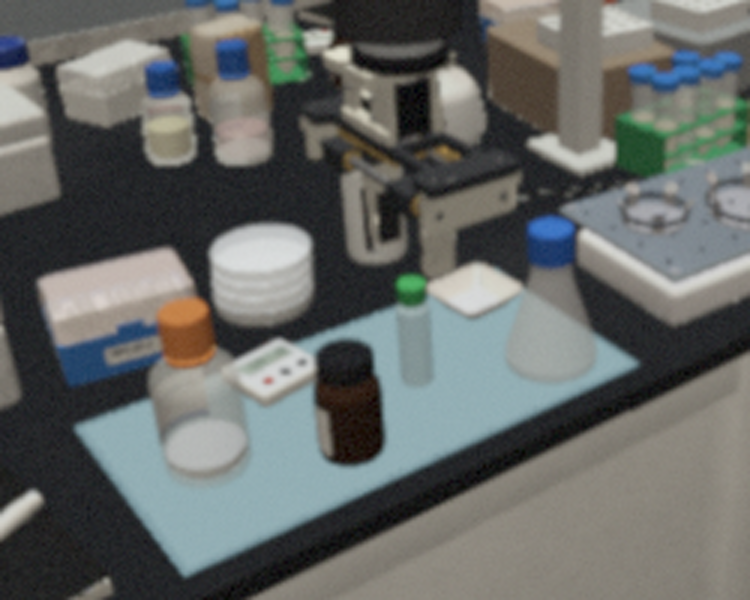

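The vial (412,330 in the crop) is under the open fingers, and nothing at the back comes near the gripper. I descend.

```bash
python3 -m handwheel '[{"slide":[0.0015,0.002,0.02],"dr":[0,0.4,0],"gripper":0.06},{"slide":[0,0,0.025],"dr":[0,0,0],"gripper":0.06},{"slide":[0,0,0.025],"dr":[0,0,0],"gripper":0.06},{"slide":[0,0,0],"dr":[0,0,0],"gripper":0.06},{"slide":[0,0,0],"dr":[0,0,0],"gripper":0.06}]'
python3 st.py 0.533 0.195 0.037
```

```text
time: 6.17
tcp_pos: [0.5391, 0.199, 0.0589]
orientation: [-0.0, 1.0, 0.005, 0.007]
wrist_force: [0.1, 0.2, 1.0]
width: 0.0598
t 6.17 tcp [0.5391 0.199  0.0589] w 0.0598 F [0.1 0.2 1. ] q6 -0.69
tilt fix dr(deg) [ 0.57  0.76 -0.  ] yaw err dz -0.04
to go, tool axes mm [ 6.4 -4.2 21.7]
```

```bash
python3 -m handwheel '[{"slide":[0.006,-0.004,0.01],"dr":[0.5,0.7,0],"gripper":0.06},{"slide":[0,0,0.008],"dr":[0,0,0],"gripper":0.06},{"slide":[0,0,0],"dr":[0,0,0],"gripper":0.06},{"slide":[0,0,0],"dr":[0,0,0],"gripper":0.06},{"slide":[0,0,0],"dr":[0,0,0],"gripper":0.06}]'
python3 st.py 0.533 0.195 0.037
```

```text
time: 6.58
tcp_pos: [0.5352, 0.1964, 0.0446]
orientation: [-0.001, 1.0, 0.002, 0.003]
wrist_force: [0.6, 0.2, -0.6]
width: 0.0599
t 6.58 tcp [0.5352 0.1964 0.0446] w 0.0599 F [ 0.6  0.2 -0.6] q6 -0.69
tilt fix dr(deg) [ 0.22  0.31 -0.  ] yaw err dz -0.1
to go, tool axes mm [ 2.2 -1.4  7.6]
```

```bash
python3 -m handwheel '[{"slide":[0.003,-0.0015,0.008],"dr":[0.2,0.3,0],"gripper":0.06},{"slide":[0,0,0],"dr":[0,0,0],"gripper":0.04},{"slide":[0,0,0],"dr":[0,0,0],"gripper":0.02},{"slide":[0,0,0],"dr":[0,0,0],"gripper":0.02},{"slide":[0,0,0],"dr":[0,0,0],"gripper":0.02}]' 20
python3 -m handwheel '[{"slide":[0,0,0],"dr":[0,0,0],"gripper":0.02},{"slide":[0,0,0],"dr":[0,0,0],"gripper":0.02},{"slide":[0,0,0],"dr":[0,0,0],"gripper":0.02},{"slide":[0,0,0],"dr":[0,0,0],"gripper":0.02},{"slide":[0,0,0],"dr":[0,0,0],"gripper":0.02}]' 20
python3 st.py 0.478 -0.348 0.200
```

```text
time: 7.0
tcp_pos: [0.5325, 0.1952, 0.037]
orientation: [-0.001, 1.0, 0.0, 0.001]
wrist_force: [-0.4, 0.1, 0.0]
width: 0.0392
time: 7.42
tcp_pos: [0.5326, 0.1952, 0.0372]
orientation: [-0.001, 1.0, 0.001, 0.001]
wrist_force: [-0.3, 0.0, -0.3]
width: 0.0273
t 7.42 tcp [0.5326 0.1952 0.0372] w 0.0273 F [-0.3  0.  -0.3] q6 -0.69
tilt fix dr(deg) [ 0.06  0.08 -0.  ] yaw err dz -0.12
to go, tool axes mm [  55.5 -542.9 -163.5]
```

```bash
python3 -m handwheel '[{"slide":[0,0,-0.015],"dr":[0,0,0],"gripper":0.02},{"slide":[0,0,-0.03],"dr":[0,0,0],"gripper":0.02},{"slide":[0,0,-0.04],"dr":[0,0,0],"gripper":0.02},{"slide":[0,0,-0.04],"dr":[0,0,0],"gripper":0.02},{"slide":[0,-0.015,-0.03],"dr":[0,0,0],"gripper":0.02}]'
python3 st.py 0.478 -0.348 0.200
python3 -m handwheel '[{"slide":[0.0015,-0.03,-0.01],"dr":[0,0,0],"gripper":0.02},{"slide":[0.003,-0.04,0],"dr":[0,0,0],"gripper":0.02},{"slide":[0.004,-0.041,0],"dr":[0,0,0],"gripper":0.02},{"slide":[0.004,-0.041,0],"dr":[0,0,0],"gripper":0.02},{"slide":[0.004,-0.041,0],"dr":[0,0,0],"gripper":0.02}]'
python3 st.py 0.478 -0.348 0.200
```

```text
time: 7.83
tcp_pos: [0.5283, 0.1782, 0.1893]
orientation: [-0.001, 1.0, -0.004, -0.007]
wrist_force: [0.6, 0.7, 1.2]
width: 0.0272
t 7.83 tcp [0.5283 0.1782 0.1893] w 0.0272 F [0.6 0.7 1.2] q6 -0.67
tilt fix dr(deg) [-0.51 -0.76  0.  ] yaw err dz -0.1
to go, tool axes mm [  51.3 -526.2   -5.3]
time: 8.25
tcp_pos: [0.5173, -0.0138, 0.2115]
orientation: [-0.006, 1.0, -0.001, 0.002]
wrist_force: [1.1, -0.5, -0.6]
width: 0.0272
t 8.25 tcp [ 0.5173 -0.0138  0.2115] w 0.0272 F [ 1.1 -0.5 -0.6] q6 -0.34
tilt fix dr(deg) [-0.07  0.24  0.  ] yaw err dz -0.7
to go, tool axes mm [  43.4 -333.7   11.7]
```

```bash
python3 -m handwheel '[{"slide":[0.005,-0.041,0],"dr":[0,0,0.7],"gripper":0.02},{"slide":[0.005,-0.041,0],"dr":[0,0,0],"gripper":0.02},{"slide":[0.005,-0.041,0],"dr":[0,0,0],"gripper":0.02},{"slide":[0.005,-0.041,0],"dr":[0,0,0],"gripper":0.02},{"slide":[0.005,-0.041,0],"dr":[0,0,0],"gripper":0.02}]'
python3 -m handwheel '[{"slide":[0.005,-0.036,0],"dr":[0,0,0],"gripper":0.02},{"slide":[0.005,-0.03,0],"dr":[0,0,0],"gripper":0.02},{"slide":[0.003,-0.018,0],"dr":[0,0,0],"gripper":0.02},{"slide":[0,0,0],"dr":[0,0,0],"gripper":0.02},{"slide":[0,0,0],"dr":[0,0,0],"gripper":0.02}]'
python3 st.py 0.478 -0.348 0.14
```

```text
time: 8.67
tcp_pos: [0.4905, -0.2208, 0.2135]
orientation: [-0.001, 1.0, -0.0, 0.004]
wrist_force: [1.0, -0.2, -1.4]
width: 0.0275
time: 9.08
tcp_pos: [0.4732, -0.3164, 0.2129]
orientation: [0.003, 1.0, -0.0, 0.004]
wrist_force: [0.1, 0.4, -0.5]
width: 0.0275
t 9.08 tcp [ 0.4732 -0.3164  0.2129] w 0.0275 F [ 0.1  0.4 -0.5] q6 0.24
tilt fix dr(deg) [-0.05  0.42  0.  ] yaw err dz 0.38
to go, tool axes mm [ -4.5 -31.5  72.9]
```

```bash
python3 -m handwheel '[{"slide":[-0.004,-0.02,0],"dr":[0,0.4,-0.4],"gripper":0.02},{"slide":[0,-0.010,0.02],"dr":[0,0,0],"gripper":0.02},{"slide":[0,0,0.025],"dr":[0,0,0],"gripper":0.02},{"slide":[0,0,0.01],"dr":[0,0,0],"gripper":0.02},{"slide":[0,0,0],"dr":[0,0,0],"gripper":0.02}]'
python3 st.py 0.478 -0.348 0.14
```

```text
time: 9.5
tcp_pos: [0.4787, -0.3454, 0.1579]
orientation: [-0.001, 1.0, -0.001, 0.002]
wrist_force: [-0.4, 0.4, -0.0]
width: 0.0275
t 9.5 tcp [ 0.4787 -0.3454  0.1579] w 0.0275 F [-0.4  0.4 -0. ] q6 0.3
tilt fix dr(deg) [-0.1   0.21  0.  ] yaw err dz -0.14
to go, tool axes mm [ 0.7 -2.5 17.9]
```

```bash
python3 -m handwheel '[{"slide":[0.0007,-0.003,0.008],"dr":[-0.1,0.2,0],"gripper":0.02},{"slide":[0,0,0.012],"dr":[0,0,0],"gripper":0.02},{"slide":[0,0,0],"dr":[0,0,0],"gripper":0.02},{"slide":[0,0,0],"dr":[0,0,0],"gripper":0.02},{"slide":[0,0,0],"dr":[0,0,0],"gripper":0.02}]'
python3 st.py 0.478 -0.348 0.14; python3 - <<'E'
from fit import *
for n in("scene","top"):
    c=capture(n)
    print([(round(d["p"],2),np.round(toW(c,d["xyz"]),4).tolist()) for o in("vial_center","clamp_vial") for d in place_of(c,o)[:2]])
    b=(120,210,320,420) if n=="scene" else (150,250,330,430)
    cv2.imwrite(f"pics/v_{n}.png",cv2.resize(c["image"][b[0]:b[1],b[2]:b[3],::-1],None,fx=6,fy=6,interpolation=cv2.INTER_CUBIC))
E
```

```text
time: 9.92
tcp_pos: [0.48, -0.3468, 0.1402]
orientation: [-0.004, 1.0, -0.001, 0.001]
wrist_force: [0.5, 0.2, -0.9]
width: 0.0275
t 9.92 tcp [ 0.48   -0.3468  0.1402] w 0.0275 F [ 0.5  0.2 -0.9] q6 0.3
tilt fix dr(deg) [-0.07  0.09  0.  ] yaw err dz -0.42
to go, tool axes mm [ 2.1 -1.2  0.2]
[]
[(0.47, [0.5303, -0.0729, 0.0741])]
```

View pics/v_scene.png

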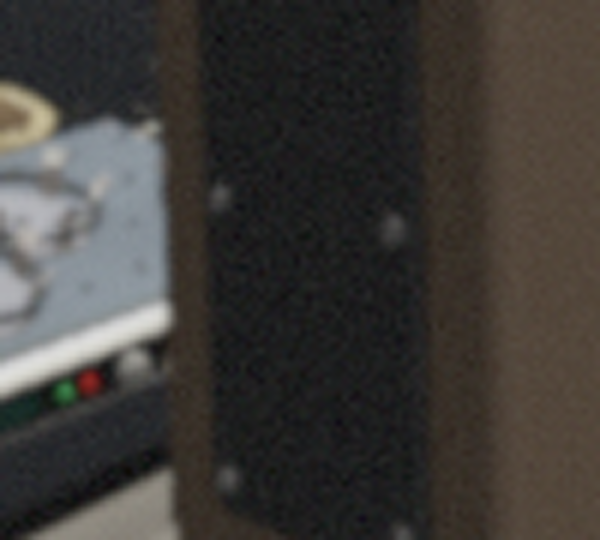

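The arm hides the vial clamp from this camera, so I lower in small steps and watch the wrist force.

```bash
python3 -m handwheel '[{"slide":[0.0025,-0.0015,0],"dr":[0,0,0.4],"gripper":0.02},{"slide":[0,0,0.006],"dr":[0,0,0],"gripper":0.02},{"slide":[0,0,0.006],"dr":[0,0,0],"gripper":0.02},{"slide":[0,0,0],"dr":[0,0,0],"gripper":0.02},{"slide":[0,0,0],"dr":[0,0,0],"gripper":0.02}]'
python3 st.py 0.478 -0.348 0.11
```

```text
time: 10.63
tcp_pos: [0.4769, -0.3489, 0.127]
orientation: [0.001, 1.0, -0.001, 0.001]
wrist_force: [0.1, 0.5, 0.1]
width: 0.0274
t 10.63 tcp [ 0.4769 -0.3489  0.127 ] w 0.0274 F [0.1 0.5 0.1] q6 0.3
tilt fix dr(deg) [-0.08  0.14  0.  ] yaw err dz 0.09
to go, tool axes mm [-1.   0.9 17. ]
```

```bash
python3 -m handwheel '[{"slide":[0.0,0,0.005],"dr":[0,0,0],"gripper":0.02},{"slide":[0,0,0.005],"dr":[0,0,0],"gripper":0.02},{"slide":[0,0,0],"dr":[0,0,0],"gripper":0.02},{"slide":[0,0,0],"dr":[0,0,0],"gripper":0.02},{"slide":[0,0,0],"dr":[0,0,0],"gripper":0.02}]'
python3 st.py 0.478 -0.348 0.11
```

```text
time: 11.05
tcp_pos: [0.4768, -0.3484, 0.1162]
orientation: [0.001, 1.0, -0.0, 0.001]
wrist_force: [0.4, -0.2, 0.4]
width: 0.0271
t 11.05 tcp [ 0.4768 -0.3484  0.1162] w 0.0271 F [ 0.4 -0.2  0.4] q6 0.3
tilt fix dr(deg) [-0.04  0.09  0.  ] yaw err dz 0.08
to go, tool axes mm [-1.2  0.4  6.2]
```

```bash
python3 -m handwheel '[{"slide":[-0.001,0,0.002],"dr":[0,0,0],"gripper":0.02},{"slide":[0,0,0.002],"dr":[0,0,0],"gripper":0.02},{"slide":[0,0,0.001],"dr":[0,0,0],"gripper":0.02},{"slide":[0,0,0.001],"dr":[0,0,0],"gripper":0.02},{"slide":[0,0,0],"dr":[0,0,0],"gripper":0.02}]'
python3 st.py 0.478 -0.348 0.11
```

```text
time: 11.47
tcp_pos: [0.4776, -0.3481, 0.1099]
orientation: [0.001, 1.0, -0.0, 0.001]
wrist_force: [-0.3, 1.0, 1.8]
width: 0.0271
t 11.47 tcp [ 0.4776 -0.3481  0.1099] w 0.0271 F [-0.3  1.   1.8] q6 0.3
tilt fix dr(deg) [-0.02  0.06  0.  ] yaw err dz 0.07
to go, tool axes mm [-0.4  0.1 -0.1]
```

```bash
python3 -m handwheel '[{"slide":[0,0,0],"dr":[0,0,0],"gripper":0.03},{"slide":[0,0,0],"dr":[0,0,0],"gripper":0.04},{"slide":[0,0,0],"dr":[0,0,0],"gripper":0.05},{"slide":[0,0,0],"dr":[0,0,0],"gripper":0.06},{"slide":[0,0,0],"dr":[0,0,0],"gripper":0.06}]'
python3 -m handwheel '[{"slide":[0,0,-0.02],"dr":[0,0,0],"gripper":0.07},{"slide":[0,0,-0.03],"dr":[0,0,0],"gripper":0.087},{"slide":[0,0,-0.03],"dr":[0,0,0],"gripper":0.087},{"slide":[0,0,-0.03],"dr":[0,0,0],"gripper":0.087},{"slide":[0,0.02,-0.0],"dr":[0,0,0],"gripper":0.087}]'
python3 st.py 0.487 0.285 0.21
```

```text
time: 11.88
tcp_pos: [0.4786, -0.3489, 0.1103]
orientation: [0.0, 1.0, -0.001, 0.001]
wrist_force: [0.4, 0.6, -1.2]
width: 0.0514
time: 12.3
tcp_pos: [0.4769, -0.3302, 0.222]
orientation: [0.002, 1.0, -0.0, -0.002]
wrist_force: [2.2, 0.7, 1.0]
width: 0.0833
t 12.3 tcp [ 0.4769 -0.3302  0.222 ] w 0.0833 F [2.2 0.7 1. ] q6 0.26
tilt fix dr(deg) [-0.03 -0.2   0.  ] yaw err dz 0.17
to go, tool axes mm [ -8.3 615.3  11.6]
```

```bash
python3 -m handwheel '[{"slide":[-0.001,0.041,0],"dr":[0,0,0],"gripper":0.087},{"slide":[-0.001,0.041,0],"dr":[0,0,0],"gripper":0.087},{"slide":[-0.001,0.041,0],"dr":[0,0,0],"gripper":0.087},{"slide":[0,0.041,0],"dr":[0,0,0],"gripper":0.087},{"slide":[0,0.041,0],"dr":[0,0,0],"gripper":0.087}]'
python3 -m handwheel '[{"slide":[-0.001,0.041,0],"dr":[0,0,0],"gripper":0.087},{"slide":[-0.001,0.041,0],"dr":[0,0,0],"gripper":0.087},{"slide":[-0.001,0.041,0],"dr":[0,0,0],"gripper":0.087},{"slide":[0,0.041,0],"dr":[0,0,0],"gripper":0.087},{"slide":[0,0.041,0],"dr":[0,0,0],"gripper":0.087}]'
python3 -m handwheel '[{"slide":[0,0.041,0],"dr":[0,0,0],"gripper":0.087},{"slide":[0,0.041,0],"dr":[0,0,0],"gripper":0.087},{"slide":[0,0.041,0],"dr":[0,0,0],"gripper":0.087},{"slide":[0,0.03,0],"dr":[0,0,0],"gripper":0.087},{"slide":[0,0.01,0],"dr":[0,0,0],"gripper":0.087}]'
python3 st.py 0.487 0.285 0.12
python3 - <<'E'
from fit import *
c=capture("top")
cv2.imwrite("pics/t2.png",cv2.resize(c["image"][140:240,240:410,::-1],None,fx=4.5,fy=4.5,interpolation=cv2.INTER_CUBIC))
for n in("top","scene"):
    c=capture(n); print(n,fit(c,"vial_center",(.478,-.348),.075),[(round(d["p"],2),np.round(toW(c,d["xyz"]),4).tolist()) for o in("vial_center","clamp_vial") for d in place_of(c,o)[:2]])
E
```

```text
time: 12.72
tcp_pos: [0.4819, -0.124, 0.2246]
orientation: [0.006, 1.0, -0.001, 0.002]
wrist_force: [1.7, 0.3, -0.1]
width: 0.087
time: 13.13
tcp_pos: [0.4857, 0.0847, 0.2265]
orientation: [0.007, 1.0, -0.0, 0.004]
wrist_force: [0.6, -0.5, 0.7]
width: 0.0871
time: 13.55
tcp_pos: [0.486, 0.2568, 0.2283]
orientation: [0.004, 1.0, 0.002, 0.007]
wrist_force: [0.1, 0.9, 0.2]
width: 0.0871
t 13.55 tcp [0.486  0.2568 0.2283] w 0.0871 F [0.1 0.9 0.2] q6 -0.86
tilt fix dr(deg) [ 0.19  0.75 -0.  ] yaw err dz 0.47
to go, tool axes mm [  0.7  27.9 108.4]
top (np.float64(0.4761), np.float64(-0.35), np.float64(0.173), 0.7) [(0.78, [0.4773, -0.3492, 0.1227]), (0.62, [0.4814, -0.3481, 0.0703])]
scene (np.float64(0.486), np.float64(-0.3603), np.float64(0.124), 0.67) [(0.81, [0.4738, -0.3451, 0.1248]), (0.49, [0.4774, -0.3468, 0.0702])]
```

View pics/t2.png

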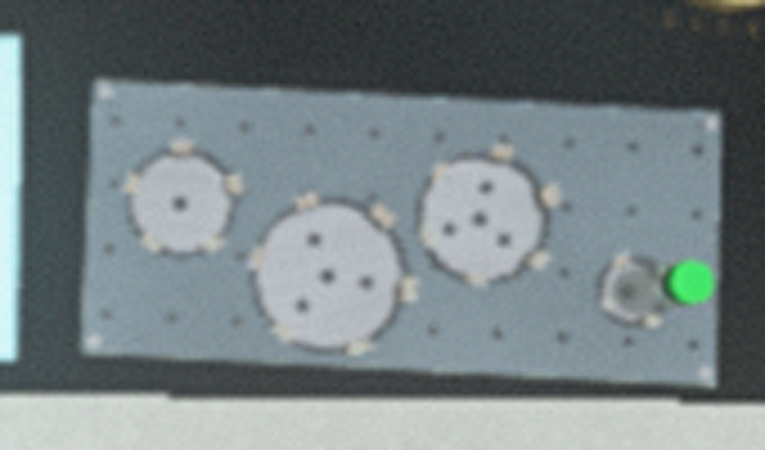

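The vial stands in its clamp: its cap is at (690,283) in the crop, and its measured mid-height is 0.1227 m against 0.1225 m expected. With the arm out of the way, the prong tops show clearly, so I use their means to check the other three clamp centres.

```bash
python3 -m handwheel '[{"slide":[-0.001,0.012,0.02],"dr":[0.2,0.7,-0.5],"gripper":0.087},{"slide":[0,0.01,0.03],"dr":[0,0,0],"gripper":0.087},{"slide":[0,0,0.03],"dr":[0,0,0],"gripper":0.087},{"slide":[0,0,0],"dr":[0,0,0],"gripper":0.087},{"slide":[0,0,0],"dr":[0,0,0],"gripper":0.087}]'
python3 st.py 0.487 0.285 0.034
python3 - <<'E'
from fit import *
c=capture("top"); K=np.array([[c["fx"],0,c["cx"]],[0,c["fy"],c["cy"]],[0,0,1.]])
o=toW(c,[0,0,0])
for n,u,v,z in(("jar",182.2,199.4,.095),("flask",333.3,273.8,.097),("bottle",489.7,216.3,.099),("jardisc",180.5,203,.075),("flaskdisc",328,276,.075),("bottledisc",482,219,.075)):
    q=np.array([[[240+(u+.5)/4.5-.5,140+(v+.5)/4.5-.5]]]); x=cv2.undistortPoints(q,K,np.array(c["dist_coeffs"],float))[0,0]
    d=toW(c,[*x,1])-o; print(n,np.round(o+d*(z-o[2])/d[2],4))
E
```

```text
time: 14.42
tcp_pos: [0.4906, 0.2719, 0.1504]
orientation: [0.004, 1.0, 0.002, 0.003]
wrist_force: [0.2, 1.4, 1.7]
width: 0.0872
t 14.42 tcp [0.4906 0.2719 0.1504] w 0.0872 F [0.2 1.4 1.7] q6 -0.87
tilt fix dr(deg) [ 0.24  0.34 -0.  ] yaw err dz 0.48
to go, tool axes mm [  4.4  12.6 116.5]
jar [ 0.5292 -0.0728  0.095 ]
flask [ 0.485  -0.1634  0.097 ]
bottle [ 0.5204 -0.2572  0.099 ]
jardisc [ 0.5292 -0.0734  0.075 ]
flaskdisc [ 0.4851 -0.164   0.075 ]
bottledisc [ 0.5212 -0.2589  0.075 ]
```

```bash
python3 -m handwheel '[{"slide":[0.004,0.0125,0.005],"dr":[0.2,0.3,-0.5],"gripper":0.087},{"slide":[0,0,0.0],"dr":[0,0,0],"gripper":0.087},{"slide":[0,0,0.0],"dr":[0,0,0],"gripper":0.087},{"slide":[0,0,0],"dr":[0,0,0],"gripper":0.087},{"slide":[0,0,0],"dr":[0,0,0],"gripper":0.087}]'
python3 st.py 0.487 0.285 0.035
```

```text
time: 14.88
tcp_pos: [0.4887, 0.2863, 0.1518]
orientation: [-0.0, 1.0, 0.003, 0.003]
wrist_force: [0.2, 0.0, 0.1]
width: 0.0869
t 14.88 tcp [0.4887 0.2863 0.1518] w 0.0869 F [0.2 0.  0.1] q6 -0.88
tilt fix dr(deg) [ 0.34  0.34 -0.  ] yaw err dz -0.0
to go, tool axes mm [  2.4  -2.  116.8]
```

```bash
python3 -m handwheel '[{"slide":[0.002,-0.002,0.015],"dr":[0.3,0.3,0],"gripper":0.087},{"slide":[0.001,0,0.025],"dr":[0.1,0.1,0],"gripper":0.087},{"slide":[0.001,0,0.025],"dr":[0.1,0.1,0],"gripper":0.087},{"slide":[0.001,0,0.015],"dr":[0.1,0.1,0],"gripper":0.087},{"slide":[0,0,0],"dr":[0,0,0],"gripper":0.087}]'
python3 st.py 0.487 0.285 0.035
```

```text
time: 15.3
tcp_pos: [0.4866, 0.2866, 0.0749]
orientation: [-0.0, 1.0, 0.002, 0.002]
wrist_force: [0.0, -0.9, 1.1]
width: 0.0868
t 15.3 tcp [0.4866 0.2866 0.0749] w 0.0868 F [ 0.  -0.9  1.1] q6 -0.88
tilt fix dr(deg) [ 0.18  0.19 -0.  ] yaw err dz -0.02
to go, tool axes mm [-0.3 -1.7 39.9]
```

```bash
python3 -m handwheel '[{"slide":[0,-0.0015,0.012],"dr":[0.2,0.2,0],"gripper":0.087},{"slide":[0,0,0.014],"dr":[0.1,0.1,0],"gripper":0.087},{"slide":[0,0,0.012],"dr":[0.1,0.1,0],"gripper":0.087},{"slide":[0,0,0],"dr":[0.1,0.1,0],"gripper":0.087},{"slide":[0,0,0],"dr":[0,0,0],"gripper":0.087}]'
python3 st.py 0.487 0.285 0.035
```

```text
time: 15.72
tcp_pos: [0.4887, 0.2863, 0.0382]
orientation: [-0.001, 1.0, -0.002, -0.001]
wrist_force: [-0.1, 0.5, 0.2]
width: 0.0869
t 15.72 tcp [0.4887 0.2863 0.0382] w 0.0869 F [-0.1  0.5  0.2] q6 -0.87
tilt fix dr(deg) [-0.2  -0.15  0.  ] yaw err dz -0.07
to go, tool axes mm [ 1.7 -1.3  3.2]
```

```bash
python3 -m handwheel '[{"slide":[0.0015,-0.0015,0.004],"dr":[-0.2,-0.15,0],"gripper":0.087},{"slide":[0,0,0],"dr":[0,0,0],"gripper":0.06},{"slide":[0,0,0],"dr":[0,0,0],"gripper":0.04},{"slide":[0,0,0],"dr":[0,0,0],"gripper":0.04},{"slide":[0,0,0],"dr":[0,0,0],"gripper":0.04}]' 25
python3 -m handwheel '[{"slide":[0,0,0],"dr":[0,0,0],"gripper":0.04},{"slide":[0,0,0],"dr":[0,0,0],"gripper":0.04},{"slide":[0,0,0],"dr":[0,0,0],"gripper":0.04},{"slide":[0,0,0],"dr":[0,0,0],"gripper":0.04},{"slide":[0,0,0],"dr":[0,0,0],"gripper":0.04}]' 25
python3 st.py 0.529 -0.073 0.2
```

```text
time: 16.13
tcp_pos: [0.4882, 0.2857, 0.0365]
orientation: [-0.001, 1.0, 0.001, 0.002]
wrist_force: [-0.2, -0.2, 0.5]
width: 0.066
time: 16.55
tcp_pos: [0.4881, 0.2858, 0.0372]
orientation: [-0.001, 1.0, 0.002, 0.002]
wrist_force: [-0.2, 0.0, 0.2]
width: 0.0502
t 16.55 tcp [0.4881 0.2858 0.0372] w 0.0502 F [-0.2  0.   0.2] q6 -0.87
tilt fix dr(deg) [ 0.21  0.2  -0.  ] yaw err dz -0.08
to go, tool axes mm [ -40.9 -358.2 -164. ]
```

```bash
python3 -m handwheel '[{"slide":[0,0,-0.015],"dr":[0,0,0],"gripper":0.04},{"slide":[0,0,-0.035],"dr":[0,0,0],"gripper":0.04},{"slide":[0,0,-0.04],"dr":[0,0,0],"gripper":0.04},{"slide":[0,0,-0.04],"dr":[0,0,0],"gripper":0.04},{"slide":[-0.002,-0.02,-0.03],"dr":[0,0,0],"gripper":0.04}]'
python3 -m handwheel '[{"slide":[-0.005,-0.037,-0.01],"dr":[0,0,0],"gripper":0.04},{"slide":[-0.005,-0.04,0],"dr":[0,0,0],"gripper":0.04},{"slide":[-0.005,-0.04,0],"dr":[0,0,0],"gripper":0.04},{"slide":[-0.005,-0.04,0],"dr":[0,0,0],"gripper":0.04},{"slide":[-0.005,-0.04,0],"dr":[0,0,0],"gripper":0.04}]'
python3 st.py 0.529 -0.073 0.2
```

```text
time: 16.97
tcp_pos: [0.4858, 0.263, 0.1935]
orientation: [-0.001, 1.0, -0.005, -0.005]
wrist_force: [2.0, 1.2, 0.2]
width: 0.0506
time: 17.38
tcp_pos: [0.5154, 0.0662, 0.2149]
orientation: [-0.006, 1.0, 0.0, 0.002]
wrist_force: [1.1, 0.7, -2.0]
width: 0.0501
t 17.38 tcp [0.5154 0.0662 0.2149] w 0.0501 F [ 1.1  0.7 -2. ] q6 -0.5
tilt fix dr(deg) [ 0.02  0.26 -0.  ] yaw err dz -0.67
to go, tool axes mm [ -11.9 -139.4   14.9]
```

```bash
python3 -m handwheel '[{"slide":[-0.003,-0.04,0],"dr":[0,0.2,0.6],"gripper":0.04},{"slide":[-0.003,-0.04,0],"dr":[0,0,0],"gripper":0.04},{"slide":[-0.001,-0.025,0],"dr":[0,0,0],"gripper":0.04},{"slide":[0,-0.008,0],"dr":[0,0,0],"gripper":0.04},{"slide":[0,0,0],"dr":[0,0,0],"gripper":0.04}]'
python3 st.py 0.529 -0.073 0.145
```

```text
time: 17.8
tcp_pos: [0.5211, -0.0585, 0.2148]
orientation: [0.003, 1.0, 0.0, 0.0]
wrist_force: [-1.2, 1.1, -1.0]
width: 0.0503
t 17.8 tcp [ 0.5211 -0.0585  0.2148] w 0.0503 F [-1.2  1.1 -1. ] q6 -0.27
tilt fix dr(deg) [ 0.02  0.03 -0.  ] yaw err dz 0.3
to go, tool axes mm [ -8.  -14.4  69.8]
```

```bash
python3 -m handwheel '[{"slide":[-0.008,-0.014,0],"dr":[0,0,-0.3],"gripper":0.04},{"slide":[0,0,0.02],"dr":[0,0,0],"gripper":0.04},{"slide":[0,0,0.025],"dr":[0,0,0],"gripper":0.04},{"slide":[0,0,0.01],"dr":[0,0,0],"gripper":0.04},{"slide":[0,0,0],"dr":[0,0,0],"gripper":0.04}]'
python3 st.py 0.529 -0.073 0.138
```

```text
time: 18.22
tcp_pos: [0.5301, -0.0716, 0.1589]
orientation: [0.001, 1.0, 0.001, 0.002]
wrist_force: [-0.4, -0.0, -0.9]
width: 0.0502
t 18.22 tcp [ 0.5301 -0.0716  0.1589] w 0.0502 F [-0.4 -0.  -0.9] q6 -0.23
tilt fix dr(deg) [ 0.08  0.2  -0.  ] yaw err dz 0.07
to go, tool axes mm [ 1.1 -1.4 20.9]
```

```bash
python3 -m handwheel '[{"slide":[0.001,-0.0015,0.01],"dr":[0.1,0.2,0],"gripper":0.04},{"slide":[0,0,0.01],"dr":[0,0,0],"gripper":0.04},{"slide":[0,0,0.006],"dr":[0,0,0],"gripper":0.04},{"slide":[0,0,0],"dr":[0,0,0],"gripper":0.04},{"slide":[0,0,0],"dr":[0,0,0],"gripper":0.04}]'
python3 st.py 0.529 -0.073 0.11
```

```text
time: 18.63
tcp_pos: [0.5301, -0.0711, 0.1322]
orientation: [-0.001, 1.0, -0.0, 0.0]
wrist_force: [0.0, 0.3, -1.5]
width: 0.0503
t 18.63 tcp [ 0.5301 -0.0711  0.1322] w 0.0503 F [ 0.   0.3 -1.5] q6 -0.23
tilt fix dr(deg) [-0.04  0.04  0.  ] yaw err dz -0.13
to go, tool axes mm [ 1.2 -1.9 22.2]
```

```bash
python3 -m handwheel '[{"slide":[0.0015,-0.0025,0.002],"dr":[0,0,0.1],"gripper":0.04},{"slide":[0,0,0.005],"dr":[0,0,0],"gripper":0.04},{"slide":[0,0,0.005],"dr":[0,0,0],"gripper":0.04},{"slide":[0,0,0],"dr":[0,0,0],"gripper":0.04},{"slide":[0,0,0],"dr":[0,0,0],"gripper":0.04}]'
python3 st.py 0.529 -0.073 0.11
```

```text
time: 19.05
tcp_pos: [0.5296, -0.0737, 0.1206]
orientation: [-0.0, 1.0, -0.0, 0.002]
wrist_force: [-0.2, 0.1, -1.2]
width: 0.0505
t 19.05 tcp [ 0.5296 -0.0737  0.1206] w 0.0505 F [-0.2  0.1 -1.2] q6 -0.23
tilt fix dr(deg) [-0.02  0.21  0.  ] yaw err dz -0.03
to go, tool axes mm [ 0.6  0.7 10.6]
```

```bash
python3 -m handwheel '[{"slide":[0,0,0.002],"dr":[0,0,0],"gripper":0.04},{"slide":[0,0,0.003],"dr":[0,0,0],"gripper":0.04},{"slide":[0,0,0.001],"dr":[0,0,0],"gripper":0.04},{"slide":[0,0,0],"dr":[0,0,0],"gripper":0.04},{"slide":[0,0,0],"dr":[0,0,0],"gripper":0.04}]'
python3 st.py 0.529 -0.073 0.11
```

```text
time: 19.47
tcp_pos: [0.5298, -0.0738, 0.1142]
orientation: [-0.0, 1.0, -0.0, 0.002]
wrist_force: [0.4, -0.2, -2.6]
width: 0.0503
t 19.47 tcp [ 0.5298 -0.0738  0.1142] w 0.0503 F [ 0.4 -0.2 -2.6] q6 -0.23
tilt fix dr(deg) [-0.02  0.24  0.  ] yaw err dz -0.02
to go, tool axes mm [0.8 0.8 4.2]
```

```bash
python3 -m handwheel '[{"slide":[0,0,0.002],"dr":[0,0.2,0],"gripper":0.04},{"slide":[0,0,0.002],"dr":[0,0,0],"gripper":0.04},{"slide":[0,0,0],"dr":[0,0,0],"gripper":0.04},{"slide":[0,0,0],"dr":[0,0,0],"gripper":0.04},{"slide":[0,0,0],"dr":[0,0,0],"gripper":0.04}]'
python3 st.py 0.529 -0.073 0.11
```

```text
time: 19.88
tcp_pos: [0.5302, -0.0738, 0.1102]
orientation: [-0.0, 1.0, -0.0, 0.0]
wrist_force: [-0.6, 0.3, -0.9]
width: 0.05
t 19.88 tcp [ 0.5302 -0.0738  0.1102] w 0.05 F [-0.6  0.3 -0.9] q6 -0.23
tilt fix dr(deg) [-0.03  0.05  0.  ] yaw err dz -0.03
to go, tool axes mm [1.2 0.8 0.2]
```

```bash
python3 -m handwheel '[{"slide":[0.001,0.0005,0.001],"dr":[0,0,0],"gripper":0.04},{"slide":[0,0,0],"dr":[0,0,0],"gripper":0.04},{"slide":[0,0,0],"dr":[0,0,0],"gripper":0.055},{"slide":[0,0,0],"dr":[0,0,0],"gripper":0.065},{"slide":[0,0,0],"dr":[0,0,0],"gripper":0.075}]'
python3 st.py 0.529 -0.073 0.11
python3 -m handwheel '[{"slide":[0,0,0],"dr":[0,0,0],"gripper":0.087},{"slide":[0,0,0],"dr":[0,0,0],"gripper":0.087},{"slide":[0,0,-0.02],"dr":[0,0,0],"gripper":0.087},{"slide":[0,0,-0.04],"dr":[0,0,0],"gripper":0.087},{"slide":[0,0.0,-0.04],"dr":[0,0,0],"gripper":0.087}]'
python3 st.py 0.488 0.085 0.21
```

```text
time: 20.3
tcp_pos: [0.5306, -0.0735, 0.1107]
orientation: [-0.001, 1.0, -0.0, 0.002]
wrist_force: [0.8, 0.5, 0.1]
width: 0.0632
t 20.3 tcp [ 0.5306 -0.0735  0.1107] w 0.0632 F [0.8 0.5 0.1] q6 -0.23
tilt fix dr(deg) [-0.06  0.24  0.  ] yaw err dz -0.07
to go, tool axes mm [1.6 0.5 0.7]
time: 20.72
tcp_pos: [0.5246, -0.0737, 0.2044]
orientation: [0.0, 1.0, -0.001, -0.007]
wrist_force: [1.9, 0.4, 0.4]
width: 0.0863
t 20.72 tcp [ 0.5246 -0.0737  0.2044] w 0.0863 F [1.9 0.4 0.4] q6 -0.23
tilt fix dr(deg) [-0.15 -0.78  0.  ] yaw err dz 0.02
to go, tool axes mm [ 36.7 158.7  -5.5]
```

```bash
python3 -m handwheel '[{"slide":[0,0.03,-0.03],"dr":[0,-0.7,0],"gripper":0.075},{"slide":[0,0.041,0],"dr":[0,0,0],"gripper":0.075},{"slide":[0,0.041,0],"dr":[0,0,0],"gripper":0.075},{"slide":[0,0.041,0],"dr":[0,0,0],"gripper":0.075},{"slide":[0,0.041,0],"dr":[0,0,0],"gripper":0.075}]'
python3 -m handwheel '[{"slide":[-0.001,0.041,0],"dr":[0,0,0],"gripper":0.075},{"slide":[-0.001,0.041,0],"dr":[0,0,0],"gripper":0.075},{"slide":[-0.001,0.041,0],"dr":[0,0,0],"gripper":0.075},{"slide":[-0.001,0.041,0],"dr":[0,0,0],"gripper":0.075},{"slide":[0,0.03,0],"dr":[0,0,0],"gripper":0.075}]'
python3 st.py 0.536 0.38 0.19
python3 - <<'E'
from fit import *
c=capture("top")
cv2.imwrite("pics/t3.png",cv2.resize(c["image"][140:240,90:410,::-1],None,fx=2.5,fy=2.5,interpolation=cv2.INTER_CUBIC))
for n in("top","scene"):
    c=capture(n); print(n,[(o,round(d["p"],2),np.round(toW(c,d["xyz"]),4).tolist()) for o in("vial_center","jar_center","bottle_center","flask_center") for d in place_of(c,o)[:1]])
E
```

```text
time: 21.13
tcp_pos: [0.5293, 0.1198, 0.2467]
orientation: [0.005, 1.0, 0.001, 0.008]
wrist_force: [0.7, -0.3, 0.3]
width: 0.0754
time: 21.55
tcp_pos: [0.5331, 0.3198, 0.2488]
orientation: [0.004, 1.0, 0.002, 0.009]
wrist_force: [0.3, -0.1, 0.6]
width: 0.075
t 21.55 tcp [0.5331 0.3198 0.2488] w 0.075 F [ 0.3 -0.1  0.6] q6 -0.87
tilt fix dr(deg) [ 0.23  1.05 -0.  ] yaw err dz 0.52
to go, tool axes mm [-1.3 59.9 59.1]
top [('vial_center', 0.67, [0.4781, -0.3505, 0.1219]), ('jar_center', 0.66, [0.537, -0.0736, 0.1198]), ('bottle_center', 0.61, [0.533, 0.3827, 0.0711]), ('flask_center', 0.9, [0.4866, 0.0861, 0.0674])]
scene [('vial_center', 0.5, [0.4758, -0.3479, 0.1248]), ('jar_center', 0.72, [0.5317, -0.0766, 0.1221]), ('bottle_center', 0.77, [0.5333, 0.3829, 0.0725]), ('flask_center', 0.58, [0.4896, 0.0842, 0.07])]
```

View pics/t3.png

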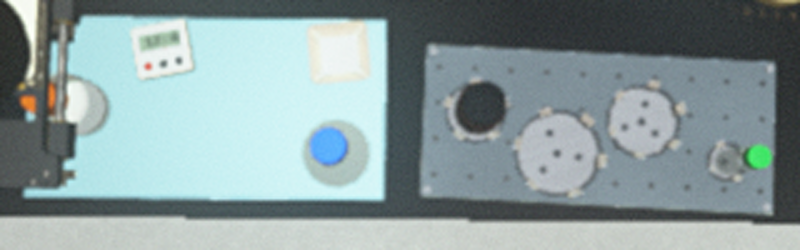

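The jar (480,108) and vial (760,157) both stand in their clamps, and the jar's measured mid-height is 0.120–0.122 m against 0.1195 m expected. Next is the bottle, at about (0.535, 0.381).

```bash
python3 -m handwheel '[{"slide":[-0.001,0.03,0],"dr":[0.2,1.0,-0.5],"gripper":0.075},{"slide":[-0.001,0.02,0.01],"dr":[0,0,0],"gripper":0.075},{"slide":[0,0,0.02],"dr":[0,0,0],"gripper":0.075},{"slide":[0,0,0],"dr":[0,0,0],"gripper":0.075},{"slide":[0,0,0],"dr":[0,0,0],"gripper":0.075}]'
python3 st.py 0.535 0.381 0.112
```

```text
time: 22.52
tcp_pos: [0.5374, 0.3661, 0.2198]
orientation: [0.003, 1.0, 0.002, 0.002]
wrist_force: [0.3, -0.5, -0.1]
width: 0.0747
t 22.52 tcp [0.5374 0.3661 0.2198] w 0.0747 F [ 0.3 -0.5 -0.1] q6 -0.9
tilt fix dr(deg) [ 0.17  0.18 -0.  ] yaw err dz 0.38
to go, tool axes mm [  2.8  14.6 107.8]
```

```bash
python3 -m handwheel '[{"slide":[0.0025,0.0145,0],"dr":[0.2,0.2,-0.4],"gripper":0.075},{"slide":[0,0,0.02],"dr":[0,0,0],"gripper":0.075},{"slide":[0,0,0.02],"dr":[0,0,0],"gripper":0.075},{"slide":[0,0,0],"dr":[0,0,0],"gripper":0.075},{"slide":[0,0,0],"dr":[0,0,0],"gripper":0.075}]'
python3 st.py 0.535 0.381 0.112
```

```text
time: 22.93
tcp_pos: [0.5361, 0.3822, 0.1829]
orientation: [-0.0, 1.0, 0.001, 0.002]
wrist_force: [-0.5, -0.1, 0.7]
width: 0.0752
t 22.93 tcp [0.5361 0.3822 0.1829] w 0.0752 F [-0.5 -0.1  0.7] q6 -0.92
tilt fix dr(deg) [ 0.08  0.19 -0.  ] yaw err dz -0.02
to go, tool axes mm [ 1.3 -1.2 70.9]
```

```bash
python3 -m handwheel '[{"slide":[0.0013,-0.001,0.02],"dr":[0.1,0.2,0],"gripper":0.075},{"slide":[0,0,0.025],"dr":[0,0,0],"gripper":0.075},{"slide":[0,0,0.018],"dr":[0,0,0],"gripper":0.075},{"slide":[0,0,0],"dr":[0,0,0],"gripper":0.075},{"slide":[0,0,0],"dr":[0,0,0],"gripper":0.075}]'
python3 st.py 0.535 0.381 0.112
```

```text
time: 23.35
tcp_pos: [0.5384, 0.3841, 0.1275]
orientation: [-0.001, 1.0, 0.003, 0.004]
wrist_force: [-0.4, 0.3, -0.2]
width: 0.0749
t 23.35 tcp [0.5384 0.3841 0.1275] w 0.0749 F [-0.4  0.3 -0.2] q6 -0.92
tilt fix dr(deg) [ 0.35  0.47 -0.  ] yaw err dz -0.07
to go, tool axes mm [ 3.6 -3.2 15.5]
```

```bash
python3 -m handwheel '[{"slide":[0.004,-0.004,0.008],"dr":[0.35,0.45,0],"gripper":0.075},{"slide":[0,0,0.009],"dr":[0,0,0],"gripper":0.075},{"slide":[0,0,0],"dr":[0,0,0],"gripper":0.075},{"slide":[0,0,0],"dr":[0,0,0],"gripper":0.075},{"slide":[0,0,0],"dr":[0,0,0],"gripper":0.075}]'
python3 st.py 0.535 0.381 0.112
```

```text
time: 23.77
tcp_pos: [0.5363, 0.3817, 0.1151]
orientation: [-0.001, 1.0, 0.002, 0.002]
wrist_force: [-0.6, 0.0, 0.1]
width: 0.0752
t 23.77 tcp [0.5363 0.3817 0.1151] w 0.0752 F [-0.6  0.   0.1] q6 -0.91
tilt fix dr(deg) [ 0.25  0.28 -0.  ] yaw err dz -0.09
to go, tool axes mm [ 1.3 -0.7  3.1]
```

```bash
python3 -m handwheel '[{"slide":[0.0015,-0.001,0.003],"dr":[0.25,0.3,0],"gripper":0.075},{"slide":[0,0,0],"dr":[0,0,0],"gripper":0.055},{"slide":[0,0,0],"dr":[0,0,0],"gripper":0.045},{"slide":[0,0,0],"dr":[0,0,0],"gripper":0.03},{"slide":[0,0,0],"dr":[0,0,0],"gripper":0.03}]' 35
python3 -m handwheel '[{"slide":[0,0,0],"dr":[0,0,0],"gripper":0.03},{"slide":[0,0,0],"dr":[0,0,0],"gripper":0.03},{"slide":[0,0,0],"dr":[0,0,0],"gripper":0.03},{"slide":[0,0,0],"dr":[0,0,0],"gripper":0.03},{"slide":[0,0,0],"dr":[0,0,0],"gripper":0.03}]' 35
python3 st.py 0.505 0.2 0.29
```

```text
time: 24.18
tcp_pos: [0.5352, 0.3811, 0.1132]
orientation: [-0.001, 1.0, 0.0, 0.0]
wrist_force: [0.8, -0.0, -0.6]
width: 0.0533
time: 24.6
tcp_pos: [0.5353, 0.3811, 0.1133]
orientation: [-0.001, 1.0, 0.0, 0.0]
wrist_force: [0.3, 0.2, 0.8]
width: 0.0373
t 24.6 tcp [0.5353 0.3811 0.1133] w 0.0373 F [0.3 0.2 0.8] q6 -0.91
tilt fix dr(deg) [ 0.05  0.04 -0.  ] yaw err dz -0.11
to go, tool axes mm [  30.5 -180.9 -176.9]
```

```bash
python3 -m handwheel '[{"slide":[0,0,-0.015],"dr":[0,0,0],"gripper":0.03},{"slide":[0.003,0,-0.03],"dr":[0,0,0],"gripper":0.03},{"slide":[0.006,0,-0.035],"dr":[0,0,0],"gripper":0.03},{"slide":[0.008,0,-0.035],"dr":[0,0,0],"gripper":0.03},{"slide":[0.006,-0.015,-0.035],"dr":[0,0,0],"gripper":0.03}]'
python3 st.py 0.505 0.2 0.30
python3 -m handwheel '[{"slide":[0.004,-0.03,-0.03],"dr":[0,0,0],"gripper":0.03},{"slide":[0,-0.038,-0.01],"dr":[0,0,0],"gripper":0.03},{"slide":[0,-0.04,0],"dr":[0,0,0],"gripper":0.03},{"slide":[0,-0.04,0],"dr":[0,0,0],"gripper":0.03},{"slide":[0,-0.04,0],"dr":[0,0,0],"gripper":0.03}]'
python3 st.py 0.505 -0.073 0.30
```

```text
time: 25.02
tcp_pos: [0.5075, 0.363, 0.2547]
orientation: [0.0, 1.0, -0.008, -0.009]
wrist_force: [0.6, 0.0, -1.7]
width: 0.0374
t 25.02 tcp [0.5075 0.363  0.2547] w 0.0374 F [ 0.6  0.  -1.7] q6 -0.93
tilt fix dr(deg) [-0.9  -0.99  0.  ] yaw err dz 0.02
to go, tool axes mm [   3.2 -163.7  -42.7]
time: 25.43
tcp_pos: [0.5042, 0.1763, 0.3061]
orientation: [-0.004, 1.0, -0.004, -0.004]
wrist_force: [1.4, -0.1, -2.5]
width: 0.0371
t 25.43 tcp [0.5042 0.1763 0.3061] w 0.0371 F [ 1.4 -0.1 -2.5] q6 -0.7
tilt fix dr(deg) [-0.43 -0.51  0.  ] yaw err dz -0.5
to go, tool axes mm [   1.3 -249.3    8. ]
```

```bash
python3 -m handwheel '[{"slide":[0,-0.04,0],"dr":[-0.4,-0.4,0.5],"gripper":0.03},{"slide":[0,-0.04,0],"dr":[0,0,0],"gripper":0.03},{"slide":[0,-0.04,0],"dr":[0,0,0],"gripper":0.03},{"slide":[0,-0.04,0],"dr":[0,0,0],"gripper":0.03},{"slide":[0,-0.04,0],"dr":[0,0,0],"gripper":0.03}]'
python3 -m handwheel '[{"slide":[0,-0.04,0],"dr":[0,0,0],"gripper":0.03},{"slide":[0,-0.04,0],"dr":[0,0,0],"gripper":0.03},{"slide":[0,-0.04,0],"dr":[0,0,0],"gripper":0.03},{"slide":[0,-0.036,0],"dr":[0,0,0],"gripper":0.03},{"slide":[0,-0.025,0],"dr":[0,0,0],"gripper":0.03}]'
python3 st.py 0.521 -0.258 0.24
```

```text
time: 25.85
tcp_pos: [0.5001, -0.0321, 0.3062]
orientation: [-0.001, 1.0, 0.001, -0.001]
wrist_force: [1.2, -0.4, -2.2]
width: 0.0372
time: 26.27
tcp_pos: [0.4959, -0.2228, 0.3049]
orientation: [-0.001, 1.0, 0.002, -0.001]
wrist_force: [1.2, 0.2, -2.7]
width: 0.0372
t 26.27 tcp [ 0.4959 -0.2228  0.3049] w 0.0372 F [ 1.2  0.2 -2.7] q6 0.07
tilt fix dr(deg) [ 0.23 -0.15  0.  ] yaw err dz -0.07
to go, tool axes mm [-25.3 -35.5  64.7]
```

```bash
python3 -m handwheel '[{"slide":[-0.015,-0.015,0],"dr":[0.2,-0.1,0],"gripper":0.03},{"slide":[-0.01,-0.01,0],"dr":[0,0,0],"gripper":0.03},{"slide":[0,0,0.02],"dr":[0,0,0],"gripper":0.03},{"slide":[0,0,0.02],"dr":[0,0,0],"gripper":0.03},{"slide":[0,0,0],"dr":[0,0,0],"gripper":0.03}]'
python3 st.py 0.521 -0.258 0.22
```

```text
time: 26.68
tcp_pos: [0.5187, -0.2561, 0.2614]
orientation: [0.005, 1.0, 0.001, -0.002]
wrist_force: [-1.4, 0.5, -3.3]
width: 0.0366
t 26.68 tcp [ 0.5187 -0.2561  0.2614] w 0.0366 F [-1.4  0.5 -3.3] q6 0.11
tilt fix dr(deg) [ 0.11 -0.23  0.  ] yaw err dz 0.52
to go, tool axes mm [-2.5 -2.  41.4]
```

```bash
python3 -m handwheel '[{"slide":[-0.0025,-0.002,0.01],"dr":[0.1,-0.2,-0.5],"gripper":0.03},{"slide":[0,0,0.015],"dr":[0,0,0],"gripper":0.03},{"slide":[0,0,0.01],"dr":[0,0,0],"gripper":0.03},{"slide":[0,0,0],"dr":[0,0,0],"gripper":0.03},{"slide":[0,0,0],"dr":[0,0,0],"gripper":0.03}]'
python3 st.py 0.521 -0.258 0.187
```

```text
time: 27.1
tcp_pos: [0.5203, -0.2579, 0.2263]
orientation: [-0.0, 1.0, 0.0, -0.001]
wrist_force: [0.3, 0.3, -1.6]
width: 0.0372
t 27.1 tcp [ 0.5203 -0.2579  0.2263] w 0.0372 F [ 0.3  0.3 -1.6] q6 0.12
tilt fix dr(deg) [ 0.01 -0.17  0.  ] yaw err dz -0.02
to go, tool axes mm [-0.8 -0.1 39.3]
```

```bash
python3 -m handwheel '[{"slide":[-0.0008,0,0.005],"dr":[0,-0.2,0],"gripper":0.03},{"slide":[0,0,0.007],"dr":[0,0,0],"gripper":0.03},{"slide":[0,0,0.007],"dr":[0,0,0],"gripper":0.03},{"slide":[0,0,0],"dr":[0,0,0],"gripper":0.03},{"slide":[0,0,0],"dr":[0,0,0],"gripper":0.03}]'
python3 st.py 0.521 -0.258 0.187
```

```text
time: 27.52
tcp_pos: [0.5224, -0.2578, 0.2086]
orientation: [-0.001, 1.0, -0.0, 0.002]
wrist_force: [-0.8, 0.7, -1.9]
width: 0.0375
t 27.52 tcp [ 0.5224 -0.2578  0.2086] w 0.0375 F [-0.8  0.7 -1.9] q6 0.12
tilt fix dr(deg) [-0.05  0.27  0.  ] yaw err dz -0.07
to go, tool axes mm [ 1.5 -0.2 21.6]
```

```bash
python3 -m handwheel '[{"slide":[0,0,0.005],"dr":[0,0,0],"gripper":0.03},{"slide":[0,0,0.005],"dr":[0,0,0],"gripper":0.03},{"slide":[0,0,0],"dr":[0,0,0],"gripper":0.03},{"slide":[0,0,0],"dr":[0,0,0],"gripper":0.03},{"slide":[0,0,0],"dr":[0,0,0],"gripper":0.03}]'
python3 st.py 0.521 -0.258 0.187
```

```text
time: 27.93
tcp_pos: [0.5225, -0.2578, 0.1978]
orientation: [-0.001, 1.0, -0.0, 0.002]
wrist_force: [-0.6, -0.6, -2.5]
width: 0.0371
t 27.93 tcp [ 0.5225 -0.2578  0.1978] w 0.0371 F [-0.6 -0.6 -2.5] q6 0.12
tilt fix dr(deg) [-0.05  0.27  0.  ] yaw err dz -0.08
to go, tool axes mm [ 1.5 -0.2 10.8]
```

Inside the prongs with no side force.

```bash
python3 -m handwheel '[{"slide":[0.0015,0,0.003],"dr":[0,0.3,0],"gripper":0.03},{"slide":[0,0,0.003],"dr":[0,0,0],"gripper":0.03},{"slide":[0,0,0.002],"dr":[0,0,0],"gripper":0.03},{"slide":[0,0,0],"dr":[0,0,0],"gripper":0.03},{"slide":[0,0,0],"dr":[0,0,0],"gripper":0.03}]'
python3 st.py 0.521 -0.258 0.187
```

```text
time: 28.35
tcp_pos: [0.5211, -0.258, 0.1892]
orientation: [-0.001, 1.0, -0.001, -0.0]
wrist_force: [0.7, 0.4, -1.5]
width: 0.0372
t 28.35 tcp [ 0.5211 -0.258   0.1892] w 0.0372 F [ 0.7  0.4 -1.5] q6 0.12
tilt fix dr(deg) [-0.07 -0.03  0.  ] yaw err dz -0.08
to go, tool axes mm [ 0.1 -0.   2.2]
```

```bash
python3 -m handwheel '[{"slide":[0,0,0.0015],"dr":[0,0,0],"gripper":0.03},{"slide":[0,0,0.001],"dr":[0,0,0],"gripper":0.03},{"slide":[0,0,0],"dr":[0,0,0],"gripper":0.03},{"slide":[0,0,0],"dr":[0,0,0],"gripper":0.03},{"slide":[0,0,0],"dr":[0,0,0],"gripper":0.03}]'
python3 st.py 0.521 -0.258 0.187
```

```text
time: 28.77
tcp_pos: [0.5212, -0.258, 0.1866]
orientation: [-0.001, 1.0, -0.001, -0.0]
wrist_force: [-0.4, 0.6, -2.5]
width: 0.0369
t 28.77 tcp [ 0.5212 -0.258   0.1866] w 0.0369 F [-0.4  0.6 -2.5] q6 0.12
tilt fix dr(deg) [-0.07 -0.01  0.  ] yaw err dz -0.08
to go, tool axes mm [ 0.2 -0.  -0.4]
```

Still hanging by about 2.5 N, so I go a little lower.

```bash
python3 -m handwheel '[{"slide":[0,0,0.0012],"dr":[0,0,0],"gripper":0.03},{"slide":[0,0,0.0008],"dr":[0,0,0],"gripper":0.03},{"slide":[0,0,0],"dr":[0,0,0],"gripper":0.03},{"slide":[0,0,0],"dr":[0,0,0],"gripper":0.03},{"slide":[0,0,0],"dr":[0,0,0],"gripper":0.03}]'
python3 st.py 0.521 -0.258 0.187
```

```text
time: 29.18
tcp_pos: [0.5216, -0.2586, 0.1864]
orientation: [-0.001, 1.0, -0.001, 0.001]
wrist_force: [-0.0, 0.3, -3.4]
width: 0.0368
t 29.18 tcp [ 0.5216 -0.2586  0.1864] w 0.0368 F [-0.   0.3 -3.4] q6 0.12
tilt fix dr(deg) [-0.15  0.09  0.  ] yaw err dz -0.11
to go, tool axes mm [ 0.6  0.6 -0.6]
```

```bash
python3 -m handwheel '[{"slide":[0.0005,0.0005,0.001],"dr":[0,0,0],"gripper":0.03},{"slide":[0,0,0.001],"dr":[0,0,0],"gripper":0.03},{"slide":[0,0,0],"dr":[0,0,0],"gripper":0.03},{"slide":[0,0,0],"dr":[0,0,0],"gripper":0.03},{"slide":[0,0,0],"dr":[0,0,0],"gripper":0.03}]'
python3 st.py 0.521 -0.258 0.187
```

```text
time: 29.6
tcp_pos: [0.5216, -0.2588, 0.1863]
orientation: [-0.001, 1.0, -0.002, 0.002]
wrist_force: [-0.0, 0.3, 0.1]
width: 0.037
t 29.6 tcp [ 0.5216 -0.2588  0.1863] w 0.037 F [-0.   0.3  0.1] q6 0.12
tilt fix dr(deg) [-0.26  0.19  0.  ] yaw err dz -0.15
to go, tool axes mm [ 0.6  0.8 -0.7]
```

Contact: the height no longer drops and the load has gone. I open slowly and retreat.

```bash
python3 -m handwheel '[{"slide":[0,0,0],"dr":[0,0,0],"gripper":0.042},{"slide":[0,0,0],"dr":[0,0,0],"gripper":0.05},{"slide":[0,0,0],"dr":[0,0,0],"gripper":0.06},{"slide":[0,0,0],"dr":[0,0,0],"gripper":0.07},{"slide":[0,0,0],"dr":[0,0,0],"gripper":0.075}]'
python3 st.py 0.521 -0.258 0.187
python3 -m handwheel '[{"slide":[0,0,-0.015],"dr":[0,0,0],"gripper":0.075},{"slide":[0.002,0,-0.03],"dr":[0,0,0],"gripper":0.075},{"slide":[0.003,0.02,-0.03],"dr":[0,0,0],"gripper":0.075},{"slide":[0.003,0.04,0],"dr":[0,0,0],"gripper":0.075},{"slide":[0.003,0.04,0],"dr":[0,0,0],"gripper":0.075}]'
python3 st.py 0.487 0.085 0.23
```

```text
time: 30.02
tcp_pos: [0.5225, -0.259, 0.1865]
orientation: [-0.001, 1.0, -0.003, 0.002]
wrist_force: [-0.3, -0.2, 0.7]
width: 0.0632
t 30.02 tcp [ 0.5225 -0.259   0.1865] w 0.0632 F [-0.3 -0.2  0.7] q6 0.12
tilt fix dr(deg) [-0.3   0.28  0.  ] yaw err dz -0.17
to go, tool axes mm [ 1.5  1.  -0.5]
time: 30.43
tcp_pos: [0.5105, -0.1611, 0.2616]
orientation: [0.002, 1.0, -0.003, -0.0]
wrist_force: [0.7, 0.7, -1.4]
width: 0.0751
t 30.43 tcp [ 0.5105 -0.1611  0.2616] w 0.0751 F [ 0.7  0.7 -1.4] q6 -0.07
tilt fix dr(deg) [-0.29 -0.02  0.  ] yaw err dz 0.28
to go, tool axes mm [ 24.7 246.2  30.4]
```

```bash
python3 -m handwheel '[{"slide":[0.004,0.04,0],"dr":[-0.3,0,-0.3],"gripper":0.075},{"slide":[0.005,0.04,0],"dr":[0,0,0],"gripper":0.075},{"slide":[0.005,0.04,0],"dr":[0,0,0],"gripper":0.075},{"slide":[0.005,0.04,0],"dr":[0,0,0],"gripper":0.075},{"slide":[0.005,0.035,0],"dr":[0,0,0],"gripper":0.075}]'
python3 -m handwheel '[{"slide":[0.001,0.025,0.01],"dr":[0,0,0],"gripper":0.075},{"slide":[0,0.01,0.02],"dr":[0,0,0],"gripper":0.075},{"slide":[0,0,0.01],"dr":[0,0,0],"gripper":0.075},{"slide":[0,0,0],"dr":[0,0,0],"gripper":0.075},{"slide":[0,0,0],"dr":[0,0,0],"gripper":0.075}]'
python3 st.py 0.487 0.085 0.099
python3 - <<'E'
from fit import *
c=capture("top")
cv2.imwrite("pics/t4.png",cv2.resize(c["image"][140:240,180:410,::-1],None,fx=3.4,fy=3.4,interpolation=cv2.INTER_CUBIC))
for n in("top","scene"):
    c=capture(n); print(n,[(o,round(d["p"],2),np.round(toW(c,d["xyz"]),4).tolist()) for o in("vial_center","jar_center","bottle_center","flask_center") for d in place_of(c,o)[:1]])
E
```

```text
time: 30.85
tcp_pos: [0.4857, 0.0414, 0.2641]
orientation: [0.001, 1.0, 0.001, 0.003]
wrist_force: [1.4, -0.3, 1.1]
width: 0.075
time: 31.27
tcp_pos: [0.4846, 0.0851, 0.2252]
orientation: [-0.003, 1.0, 0.002, 0.006]
wrist_force: [0.1, -0.4, 0.2]
width: 0.0749
t 31.27 tcp [0.4846 0.0851 0.2252] w 0.0749 F [ 0.1 -0.4  0.2] q6 -0.57
tilt fix dr(deg) [ 0.26  0.65 -0.  ] yaw err dz -0.37
to go, tool axes mm [ -1.   -0.7 126.2]
top [('vial_center', 0.76, [0.4774, -0.3514, 0.1206]), ('jar_center', 0.74, [0.5333, -0.073, 0.1231]), ('bottle_center', 0.66, [0.5203, -0.2594, 0.1459]), ('flask_center', 0.64, [0.4852, 0.0839, 0.067])]
scene [('vial_center', 0.62, [0.4765, -0.3474, 0.1242]), ('jar_center', 0.91, [0.5336, -0.0761, 0.1205]), ('bottle_center', 0.79, [0.5226, -0.2575, 0.1469]), ('flask_center', 0.77, [0.4875, 0.0866, 0.0677])]
```

View pics/t4.png

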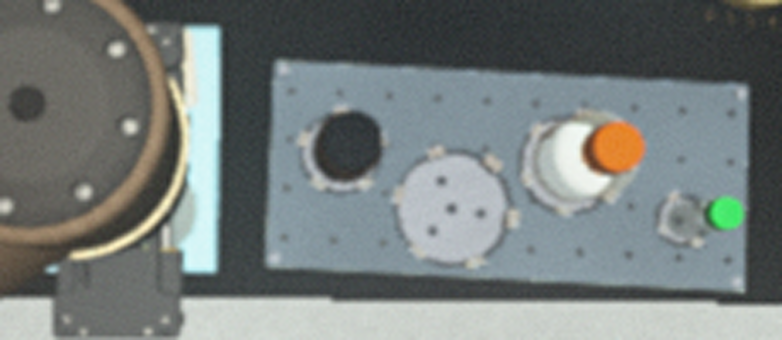

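The bottle (580,155) stands upright inside its clamp ring, with the jar and vial unchanged. Now the flask.

```bash
python3 -m handwheel '[{"slide":[-0.001,-0.0007,0.01],"dr":[0.3,0.6,0.4],"gripper":0.075},{"slide":[0,0,0.02],"dr":[0,0,0],"gripper":0.075},{"slide":[0,0,0.02],"dr":[0,0,0],"gripper":0.075},{"slide":[0,0,0],"dr":[0,0,0],"gripper":0.075},{"slide":[0,0,0],"dr":[0,0,0],"gripper":0.075}]'
python3 st.py 0.487 0.085 0.099
```

```text
time: 32.23
tcp_pos: [0.4868, 0.0845, 0.173]
orientation: [0.002, 1.0, -0.0, 0.001]
wrist_force: [0.5, 0.0, -0.3]
width: 0.0749
t 32.23 tcp [0.4868 0.0845 0.173 ] w 0.0749 F [ 0.5  0.  -0.3] q6 -0.57
tilt fix dr(deg) [-0.01  0.07  0.  ] yaw err dz 0.17
to go, tool axes mm [-0.2  0.5 74. ]
```

```bash
python3 -m handwheel '[{"slide":[0,0.0005,0.02],"dr":[0,0,-0.1],"gripper":0.075},{"slide":[0,0,0.02],"dr":[0,0,0],"gripper":0.075},{"slide":[0,0,0.018],"dr":[0,0,0],"gripper":0.075},{"slide":[0,0,0],"dr":[0,0,0],"gripper":0.075},{"slide":[0,0,0],"dr":[0,0,0],"gripper":0.075}]'
python3 st.py 0.487 0.085 0.099
```

```text
time: 32.65
tcp_pos: [0.4898, 0.0861, 0.117]
orientation: [0.0, 1.0, 0.0, 0.002]
wrist_force: [-0.0, -0.3, 1.7]
width: 0.0749
t 32.65 tcp [0.4898 0.0861 0.117 ] w 0.0749 F [-0.  -0.3  1.7] q6 -0.57
tilt fix dr(deg) [ 0.01  0.27 -0.  ] yaw err dz 0.03
to go, tool axes mm [ 2.9 -1.1 18. ]
```

```bash
python3 -m handwheel '[{"slide":[0.003,-0.001,0.009],"dr":[0,0.3,0],"gripper":0.075},{"slide":[0,0,0.008],"dr":[0,0,0],"gripper":0.075},{"slide":[0,0,0],"dr":[0,0,0],"gripper":0.075},{"slide":[0,0,0],"dr":[0,0,0],"gripper":0.075},{"slide":[0,0,0],"dr":[0,0,0],"gripper":0.075}]'
python3 st.py 0.487 0.085 0.099
```

```text
time: 33.07
tcp_pos: [0.4888, 0.086, 0.1024]
orientation: [0.0, 1.0, 0.001, 0.002]
wrist_force: [0.4, 0.3, -0.2]
width: 0.075
t 33.07 tcp [0.4888 0.086  0.1024] w 0.075 F [ 0.4  0.3 -0.2] q6 -0.57
tilt fix dr(deg) [ 0.13  0.2  -0.  ] yaw err dz 0.0
to go, tool axes mm [ 1.8 -1.   3.4]
```

```bash
python3 -m handwheel '[{"slide":[0.002,-0.001,0.003],"dr":[0.1,0.2,0],"gripper":0.075},{"slide":[0,0,0],"dr":[0,0,0],"gripper":0.055},{"slide":[0,0,0],"dr":[0,0,0],"gripper":0.045},{"slide":[0,0,0],"dr":[0,0,0],"gripper":0.03},{"slide":[0,0,0],"dr":[0,0,0],"gripper":0.03}]' 35
python3 -m handwheel '[{"slide":[0,0,0],"dr":[0,0,0],"gripper":0.03},{"slide":[0,0,0],"dr":[0,0,0],"gripper":0.03},{"slide":[0,0,0],"dr":[0,0,0],"gripper":0.03},{"slide":[0,0,0],"dr":[0,0,0],"gripper":0.03},{"slide":[0,0,0],"dr":[0,0,0],"gripper":0.03}]' 35
python3 st.py 0.485 -0.164 0.27
```

```text
time: 33.48
tcp_pos: [0.4873, 0.0853, 0.1004]
orientation: [-0.0, 1.0, 0.001, 0.001]
wrist_force: [-0.3, -0.1, -0.2]
width: 0.0538
time: 33.9
tcp_pos: [0.4874, 0.0854, 0.1006]
orientation: [-0.0, 1.0, 0.001, 0.001]
wrist_force: [0.7, 0.0, 0.2]
width: 0.0373
t 33.9 tcp [0.4874 0.0854 0.1006] w 0.0373 F [0.7 0.  0.2] q6 -0.57
tilt fix dr(deg) [ 0.09  0.11 -0.  ] yaw err dz -0.02
to go, tool axes mm [   2.1 -249.1 -169.8]
```

```bash
python3 -m handwheel '[{"slide":[0,0,-0.015],"dr":[0,0,0],"gripper":0.03},{"slide":[0,0,-0.035],"dr":[0,0,0],"gripper":0.03},{"slide":[0,0,-0.04],"dr":[0,0,0],"gripper":0.03},{"slide":[0,0,-0.04],"dr":[0,0,0],"gripper":0.03},{"slide":[0,0,-0.03],"dr":[0,0,0],"gripper":0.03}]'
python3 -m handwheel '[{"slide":[0,-0.02,-0.015],"dr":[0,0,0],"gripper":0.03},{"slide":[0,-0.035,0],"dr":[0,0,0],"gripper":0.03},{"slide":[0,-0.035,0],"dr":[0,0,0],"gripper":0.03},{"slide":[0,-0.035,0],"dr":[0,0,0],"gripper":0.03},{"slide":[0,-0.035,0],"dr":[0,0,0],"gripper":0.03}]'
python3 st.py 0.485 -0.164 0.27
```

```text
time: 34.32
tcp_pos: [0.4818, 0.0825, 0.2579]
orientation: [0.001, 1.0, -0.003, -0.008]
wrist_force: [0.7, 1.0, -1.9]
width: 0.0378
time: 34.73
tcp_pos: [0.4859, -0.0764, 0.284]
orientation: [-0.004, 1.0, -0.0, -0.0]
wrist_force: [1.5, -0.9, -0.6]
width: 0.0373
t 34.73 tcp [ 0.4859 -0.0764  0.284 ] w 0.0373 F [ 1.5 -0.9 -0.6] q6 -0.24
tilt fix dr(deg) [-0.03 -0.    0.  ] yaw err dz -0.51
to go, tool axes mm [  1.6 -87.6  14.1]
```

```bash
python3 -m handwheel '[{"slide":[0.001,-0.032,0],"dr":[0,0,0.5],"gripper":0.03},{"slide":[0,-0.025,0],"dr":[0,0,0],"gripper":0.03},{"slide":[0,-0.012,0],"dr":[0,0,0],"gripper":0.03},{"slide":[0,0,0],"dr":[0,0,0],"gripper":0.03},{"slide":[0,0,0],"dr":[0,0,0],"gripper":0.03}]'
python3 st.py 0.485 -0.164 0.215
```

```text
time: 35.15
tcp_pos: [0.4825, -0.1544, 0.2833]
orientation: [0.003, 1.0, -0.0, -0.001]
wrist_force: [-0.1, 0.7, -1.2]
width: 0.0371
t 35.15 tcp [ 0.4825 -0.1544  0.2833] w 0.0371 F [-0.1  0.7 -1.2] q6 -0.09
tilt fix dr(deg) [-0.03 -0.1   0.  ] yaw err dz 0.4
to go, tool axes mm [-2.6 -9.6 68.3]
```

```bash
python3 -m handwheel '[{"slide":[-0.0025,-0.0095,0],"dr":[0,0,-0.4],"gripper":0.03},{"slide":[0,0,0.02],"dr":[0,0,0],"gripper":0.03},{"slide":[0,0,0.02],"dr":[0,0,0],"gripper":0.03},{"slide":[0,0,0.01],"dr":[0,0,0],"gripper":0.03},{"slide":[0,0,0],"dr":[0,0,0],"gripper":0.03}]'
python3 st.py 0.485 -0.164 0.21
```

```text
time: 35.57
tcp_pos: [0.4855, -0.1613, 0.2322]
orientation: [-0.001, 1.0, 0.0, 0.0]
wrist_force: [0.1, 0.8, -1.2]
width: 0.0376
t 35.57 tcp [ 0.4855 -0.1613  0.2322] w 0.0376 F [ 0.1  0.8 -1.2] q6 -0.06
tilt fix dr(deg) [ 0.02  0.01 -0.  ] yaw err dz -0.12
to go, tool axes mm [ 0.5 -2.7 22.2]
```

```bash
python3 -m handwheel '[{"slide":[0.0005,-0.003,0.008],"dr":[0,0,0.1],"gripper":0.03},{"slide":[0,0,0.01],"dr":[0,0,0],"gripper":0.03},{"slide":[0,0,0.006],"dr":[0,0,0],"gripper":0.03},{"slide":[0,0,0],"dr":[0,0,0],"gripper":0.03},{"slide":[0,0,0],"dr":[0,0,0],"gripper":0.03}]'
python3 st.py 0.485 -0.164 0.174
```

```text
time: 35.98
tcp_pos: [0.4861, -0.163, 0.2075]
orientation: [-0.002, 1.0, -0.0, 0.001]
wrist_force: [1.1, 0.2, -1.6]
width: 0.0374
t 35.98 tcp [ 0.4861 -0.163   0.2075] w 0.0374 F [ 1.1  0.2 -1.6] q6 -0.06
tilt fix dr(deg) [-0.01  0.08  0.  ] yaw err dz -0.18
to go, tool axes mm [ 1.1 -1.  33.5]
```

```bash
python3 -m handwheel '[{"slide":[0.0015,-0.0015,0.003],"dr":[0,0.1,0.2],"gripper":0.03},{"slide":[0,0,0.006],"dr":[0,0,0],"gripper":0.03},{"slide":[0,0,0.006],"dr":[0,0,0],"gripper":0.03},{"slide":[0,0,0],"dr":[0,0,0],"gripper":0.03},{"slide":[0,0,0],"dr":[0,0,0],"gripper":0.03}]'
python3 st.py 0.485 -0.164 0.174
```

```text
time: 36.4
tcp_pos: [0.4851, -0.1649, 0.1922]
orientation: [0.0, 1.0, -0.0, 0.001]
wrist_force: [0.1, 0.8, -0.5]
width: 0.0376
t 36.4 tcp [ 0.4851 -0.1649  0.1922] w 0.0376 F [ 0.1  0.8 -0.5] q6 -0.06
tilt fix dr(deg) [-0.02  0.09  0.  ] yaw err dz 0.05
to go, tool axes mm [ 0.2  0.9 18.2]
```

```bash
python3 -m handwheel '[{"slide":[0,0,0.005],"dr":[0,0,0],"gripper":0.03},{"slide":[0,0,0.005],"dr":[0,0,0],"gripper":0.03},{"slide":[0,0,0],"dr":[0,0,0],"gripper":0.03},{"slide":[0,0,0],"dr":[0,0,0],"gripper":0.03},{"slide":[0,0,0],"dr":[0,0,0],"gripper":0.03}]'
python3 st.py 0.485 -0.164 0.174
```

```text
time: 36.82
tcp_pos: [0.4856, -0.1647, 0.1812]
orientation: [0.0, 1.0, -0.0, 0.001]
wrist_force: [0.1, 0.6, -0.7]
width: 0.0375
t 36.82 tcp [ 0.4856 -0.1647  0.1812] w 0.0375 F [ 0.1  0.6 -0.7] q6 -0.06
tilt fix dr(deg) [-0.    0.14  0.  ] yaw err dz 0.05
to go, tool axes mm [0.6 0.7 7.2]
```

```bash
python3 -m handwheel '[{"slide":[0.0005,0.0005,0.003],"dr":[0,0.1,0],"gripper":0.03},{"slide":[0,0,0.003],"dr":[0,0,0],"gripper":0.03},{"slide":[0,0,0.001],"dr":[0,0,0],"gripper":0.03},{"slide":[0,0,0],"dr":[0,0,0],"gripper":0.03},{"slide":[0,0,0],"dr":[0,0,0],"gripper":0.03}]'
python3 st.py 0.485 -0.164 0.174
```

```text
time: 37.23
tcp_pos: [0.485, -0.1643, 0.1737]
orientation: [0.0, 1.0, -0.0, 0.0]
wrist_force: [-0.1, 0.5, -0.7]
width: 0.0375
t 37.23 tcp [ 0.485  -0.1643  0.1737] w 0.0375 F [-0.1  0.5 -0.7] q6 -0.06
tilt fix dr(deg) [-0.02  0.02  0.  ] yaw err dz 0.05
to go, tool axes mm [-0.   0.3 -0.3]
```

```bash
python3 -m handwheel '[{"slide":[0,0,0.001],"dr":[0,0,0],"gripper":0.03},{"slide":[0,0,0.001],"dr":[0,0,0],"gripper":0.03},{"slide":[0,0,0],"dr":[0,0,0],"gripper":0.03},{"slide":[0,0,0],"dr":[0,0,0],"gripper":0.03},{"slide":[0,0,0],"dr":[0,0,0],"gripper":0.03}]'
python3 st.py 0.485 -0.164 0.174
```

```text
time: 37.65
tcp_pos: [0.4852, -0.1645, 0.1741]
orientation: [0.0, 1.0, -0.001, 0.001]
wrist_force: [0.3, 0.6, -0.6]
width: 0.0373
t 37.65 tcp [ 0.4852 -0.1645  0.1741] w 0.0373 F [ 0.3  0.6 -0.6] q6 -0.06
tilt fix dr(deg) [-0.07  0.11  0.  ] yaw err dz 0.01
to go, tool axes mm [0.2 0.5 0.1]
```

The height stopped at exactly the expected seating value, so the flask is on its plate. I release and retreat.

```bash
python3 -m handwheel '[{"slide":[0,0,0],"dr":[0,0,0],"gripper":0.042},{"slide":[0,0,0],"dr":[0,0,0],"gripper":0.05},{"slide":[0,0,0],"dr":[0,0,0],"gripper":0.06},{"slide":[0,0,0],"dr":[0,0,0],"gripper":0.07},{"slide":[0,0,0],"dr":[0,0,0],"gripper":0.075}]'
python3 -m handwheel '[{"slide":[0,0,-0.015],"dr":[0,0,0],"gripper":0.075},{"slide":[0,0,-0.03],"dr":[0,0,0],"gripper":0.075},{"slide":[0,0,-0.03],"dr":[0,0,0],"gripper":0.075},{"slide":[0,0.03,0],"dr":[0,0,0],"gripper":0.075},{"slide":[0,0.04,0],"dr":[0,0,0],"gripper":0.075}]'
python3 -m handwheel '[{"slide":[0,0.04,0],"dr":[0,0,0],"gripper":0.075},{"slide":[0,0.04,0],"dr":[0,0,0],"gripper":0.075},{"slide":[0,0.04,0],"dr":[0,0,0],"gripper":0.075},{"slide":[0,0.04,0],"dr":[0,0,0],"gripper":0.075},{"slide":[0,0.04,0],"dr":[0,0,0],"gripper":0.075}]'
python3 -m handwheel '[{"slide":[0,0.04,0],"dr":[0,0,0],"gripper":0.075},{"slide":[0,0.03,0],"dr":[0,0,0],"gripper":0.075},{"slide":[0,0,0],"dr":[0,0,0],"gripper":0.075},{"slide":[0,0,0],"dr":[0,0,0],"gripper":0.075},{"slide":[0,0,0],"dr":[0,0,0],"gripper":0.075}]'
python3 - <<'E'
from fit import *
T={"vial_center":(.478,-.348,.1225),"jar_center":(.529,-.073,.1195),"bottle_center":(.521,-.258,.1445),"flask_center":(.485,-.164,.140)}
ims=[]
for n in("top","scene"):
    c=capture(n)
    b=(145,235,250,410) if n=="top" else (125,215,235,395)
    ims.append(cv2.resize(c["image"][b[0]:b[1],b[2]:b[3],::-1],None,fx=3.3,fy=3.3,interpolation=cv2.INTER_CUBIC))
    for o in T: print(n,o,[(round(d["p"],2),np.round(1e3*(toW(c,d["xyz"])-T[o]),1).tolist()) for d in place_of(c,o)[:1]])
cv2.imwrite("pics/end.png",np.vstack(ims))
E
```

```text
time: 38.07
tcp_pos: [0.4858, -0.1649, 0.1744]
orientation: [-0.0, 1.0, -0.001, 0.001]
wrist_force: [0.6, 0.0, -0.0]
width: 0.0632
time: 38.48
tcp_pos: [0.4846, -0.0978, 0.2509]
orientation: [0.003, 1.0, -0.001, -0.001]
wrist_force: [-0.3, 0.6, -0.1]
width: 0.075
time: 38.9
tcp_pos: [0.486, 0.1089, 0.2535]
orientation: [0.006, 1.0, -0.001, 0.002]
wrist_force: [0.2, 0.3, -0.4]
width: 0.0746
time: 39.32
tcp_pos: [0.4859, 0.1901, 0.2536]
orientation: [0.002, 1.0, -0.0, 0.003]
wrist_force: [0.3, -0.3, -0.7]
width: 0.0752
top vial_center [(0.25, [4.6, 185.8, -46.5])]
top jar_center [(0.63, [5.4, 0.9, 3.7])]
top bottle_center [(0.56, [1.2, -0.1, 2.3])]
top flask_center [(0.79, [-0.1, 0.3, -0.6])]
scene vial_center [(0.69, [-3.0, 0.5, 0.6])]
scene jar_center [(0.67, [2.8, -3.6, 0.7])]
scene bottle_center [(0.56, [0.3, 0.1, 1.4])]
scene flask_center [(0.62, [1.9, 0.7, 1.1])]
```

View pics/end.png

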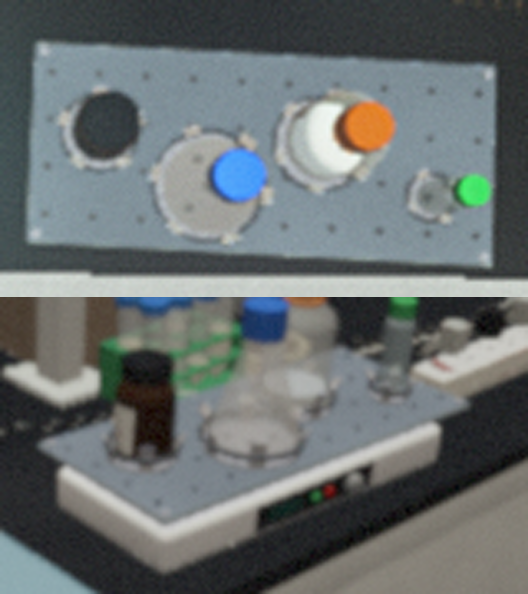

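All four stand upright in their own clamps, and the gripper is well clear and empty. The top-camera vial reading (p 0.25, 186 mm away) is a false hit: the picture shows the vial at (470,190) in its clamp.

```bash
python3 -c "
from bench import *
print(sign_off())"
```

```text
the job is handed in; nothing more can be done
None
```

I put the vial, jar, bottle and flask, in that order, each upright into its own clamp. Each was lowered in small steps until it stood on the base plate, then released. The job was handed in after about 39 s on the robot's clock, with the gripper empty and away from everything.

**Last checks:** the final pictures from both cameras show all four vessels upright inside their prong rings. The networks' centre readings, compared with where I measured the clamps:

| Vessel | Horizontal offset | Height difference |
|---|---|---|
| Flask | within about 2 mm | about 1 mm |
| Bottle | within about 1.5 mm | 1.4–2.3 mm |
| Vial | about 3 mm | 0.6 mm |
| Jar | 4.5–5.5 mm | 0.7–3.7 mm |

**Where the checks disagreed:**
- **Vial:** in the last top picture the network reported it 186 mm away, with low confidence (0.25). I took this as a false hit, because that picture shows the vial in its clamp. The vial row in the table is therefore from the scene camera only.
- **Jar:** its offset is larger than the 2.5 mm of play the prongs allow. It went in without side force, and its height and the picture both fit a seated jar, so I put this down to network error.

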